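# Used batteries into the childproof cupboard

## Task

Put all used batteries, the camera packs lying on the desk and the small cells in the cup, into the bin on the inside of the childproof cupboard's door. The door opens only if you pull it ajar, press the hidden catch behind it down through the gap and pull on until the door stands wide open, at about a right angle. When everything is in the bin, see that the empty cup stands upright in the middle of its coaster and that the door is fully shut with the catch up again; leave the lens and the card reader alone.

Things in the scene. Friction and masses are not known exactly. Their poses are not given: they have to be found in the camera images.
- cupboard: grey desktop cupboard, 200 mm deep (x), 260 wide (y), 220 high, its front towards the robot (-x); origin at the centre of its underside; nothing stands on it. Its whole front is covered by a flat white door 16 mm thick, hinged on the left seen from the robot (+y), reaching 248 mm from the hinge line to its free edge on the right, its top level with the cupboard's top
- hinge (a point): top end of the door's hinge line, at the level of the cupboard's top, in the plane of the back face of the shut door; fixed to the cupboard. x points into the cupboard (away from the robot), y along the front towards the hinge side, z up
- door (a joint): door angle in rad: 0 shut, growing as the free edge swings out towards the robot, to 1.75. Stays where left (light friction). With the catch up it stops at about 0.20; the gap at the catch is then 40 mm wide, open from above. Beyond 0.45 the catch is clear of the cupboard. Shutting: push on the door (about 10 N at the last bit); the sloped catch tip ducks in and springs up by itself
- handle (a point): top of the upright square steel bar handle (12 x 12 mm, 90 mm tall) on the door's front. On the bar's axis, 10 mm below the door's top, 205 mm from the hinge line; the bar's axis is 34 mm in front of the door's front face, held by two thin stubs 20 and 70 mm below this point. Turns with the door
- catch_pad (a point): hidden catch: a white plastic tongue 34 mm wide, 92 long, sticking out level from the back of the door, 205 mm from the hinge line, with a barb rising 15 mm at its far end. Point on its flat top, 20 mm behind the door's back face, 36 mm below the door's top. x away from the door's back, y along the door to the hinge. Reached from above through the gap of the ajar door
- catch (a joint): how far the catch is pressed down in m: 0 up (sprung), 0.018 fully down; the door is free to open from about 0.011. The spring needs 2 N to start and 8 N at the bottom
- bin_in (a point): centre of the inner floor of the open grey bin fixed to the back of the door; it swings out with the door. Bin 115 mm (x, away from the door) x 140 (y, along the door, towards the hinge) x 100 high, walls and floor 4 mm; its rim is 96 mm above this point and 80 below the door's top. The door's back is 60 mm, the hinge line 105 mm from this point
- coaster_top (a point): centre of the top of the round cork coaster, 100 mm across and 4 mm thick, fixed to the desk
- cup_center (a point): centre, half-way up, of the black cup, an open tapered beaker 75 mm high, 68 mm across at the rim and 44 mm at the foot, walls 3 mm, smooth inside, 70 g; z points out of its mouth. It stands on the coaster and holds the small cells
- pack0_center (a point): centre of a used camera battery pack, a black block of 52 (x) x 36 (y) x 16 (z) mm, 45 g, lying flat on the desk with z up. One to three packs are there; an absent one reads None
- pack1_center (a point): centre of a used camera battery pack, a black block of 52 (x) x 36 (y) x 16 (z) mm, 45 g, lying flat on the desk with z up. One to three packs are there; an absent one reads None
- pack2_center (a point): centre of a used camera battery pack, a black block of 52 (x) x 36 (y) x 16 (z) mm, 45 g, lying flat on the desk with z up. One to three packs are there; an absent one reads None
- cell0_center (a point): centre of a used small cell, a smooth grey metal cylinder 16 mm across and 27 mm long (z is its axis), 11 g, in the cup at the start. Four to six are there; an absent one reads None
- cell1_center (a point): centre of a used small cell, a smooth grey metal cylinder 16 mm across and 27 mm long (z is its axis), 11 g, in the cup at the start. Four to six are there; an absent one reads None
- cell2_center (a point): centre of a used small cell, a smooth grey metal cylinder 16 mm across and 27 mm long (z is its axis), 11 g, in the cup at the start. Four to six are there; an absent one reads None
- cell3_center (a point): centre of a used small cell, a smooth grey metal cylinder 16 mm across and 27 mm long (z is its axis), 11 g, in the cup at the start. Four to six are there; an absent one reads None
- cell4_center (a point): centre of a used small cell, a smooth grey metal cylinder 16 mm across and 27 mm long (z is its axis), 11 g, in the cup at the start. Four to six are there; an absent one reads None
- cell5_center (a point): centre of a used small cell, a smooth grey metal cylinder 16 mm across and 27 mm long (z is its axis), 11 g, in the cup at the start. Four to six are there; an absent one reads None
- lens: camera lens standing upright, 70 mm across and 69 mm high, a bystander, loose; origin at the centre of its underside
- reader: black card reader 70 x 100 x 20 mm, a bystander, loose; origin at the centre of its underside
Not all that is in view belongs to the job. Leave any blue or purple look-alike of the part that bears cup_center alone. What is shaped like the part that bears pack1_center but pink is not meant.

How it is judged:
By the outcome, as a careful person would: the job done as asked, in the order asked, and still so for the second after the job is handed in, with the robot touching nothing.
Of pack0, pack1, pack2 only 1 to 3 are there at a start; the rules pass over those that are not, and their reading is None.
Of cell3, cell4, cell5 only 1 to 3 are there at a start; the rules pass over those that are not, and their reading is None.
At some moment in a run one of pack0, pack1, pack2 may be knocked a few centimetres aside while the robot is not near it.
It also fails if it takes over 210 s, if anything falls off the work surface, if the arm or the gripper's body presses on something with over 40 N, if the wrist force passes 120 N, or if a joint passes its speed limit or range.

## Robot

A 7-joint arm with a two-finger parallel gripper is mounted at the origin on the work surface. World frame = base frame: x ahead of the robot, y to its left, z up, the work surface at z = 0. Lengths are in m, angles in rad, forces in N, time in s.
With the tool pointing down it reaches from about 0.35 to 0.9 m from the base axis. Payload 8.1 kg.
Tool frame: the origin (TCP) lies at the very end of the fingers, on their centre line; the grasp point (between the pads) lies 19 mm behind it; z points along the fingers, y is the line along which they close (so a half turn about z gives the same grasp; the last joint's range is limited). The gripper opens to 85 mm and grips with 20 to 120 N. Pads are 22 mm wide; open, the fingers measure 114 mm over their backs; the gripper's body (76 mm by 85 mm) begins 54 mm behind the grasp point. The pads swing forward as they close: fully open they stand 13 mm farther back than shut.
Start: joints at [-1.405, 0.434, 0.025, 1.573, -0.012, 1.134, -0.075], TCP at [0.166, 0.603, 0.191] pointing down, gripper open.
Joint ranges: [-2.62, 2.62], [-0.44, 2.09], [-1.27, 1.32], [0.08, 2.57], [-1.32, 4.46], [0.12, 2], [-2.74, 2.74]. Speed limits (rad/s): [2.22, 2.22, 3.01, 3.01, 3.14, 3.14, 3.14].

## Interface

Orientations are given as a unit quaternion [x, y, z, w].
In Python, from plant import manip, camera gives the robot as it stands.
- The arm moves only by the tool play_rows, never from a script. Its arguments are lists of equal length, an entry for each row: "turn": the turn, a rotation vector about the tool's x, y, z in units of 120 degrees (1.0 is 120 degrees), a list of three; "offset": the shift along the tool's x, y, z in units of 200 mm (1.0 is 200 mm), a list of three; "gripper": the closure, from -1 (fully open) to 1 (shut), so that 0 is half open. A call has exactly 10 rows; each row shifts and turns the commanded pose from where the row before left it, along the tool's axes as they then stand; what a row does not reach is not made up. A row lasts 1/10 s, in which the tool goes at most 50 mm and 8.59 degrees, less where a joint would pass 70% of its speed; a pose out of reach is approached as far as the arm can. A call with a number of a shift or a turn outside -1 to 1 is refused whole. A call with a gripper value outside its range is refused whole. The fingers move at their own pace and stop on an object; "force" is the grip in N (left out, the last holds). Time passes only in rows, so rows that do not move let the fingers close, or fill a call up. It gives the time, the measured TCP pose, the force, the opening and the grip force at its end, in the units of the state.
- manip.get_obs(): the state, without advancing time (a new reading comes with each control period).
- camera(name): name is "scene" or "top" or "wrist"; returns a dict with "frame" (480x640x3 uint8, red, green, blue), "range_z" (480x640 float32, m along the optical axis (not along the pixel's ray), 0 where there is no reading), "intrinsics" (3x3 intrinsics, pixels), "world_from_camera" (4x4, takes a point from camera to world coordinates); the wrist camera has in their place "mount" (4x4, takes a point from camera to tool coordinates, whose origin is the TCP and whose axes are the flange's). Camera axes: x right, y up, looking along -z (the intrinsics and any distortion apply to the point x, -y, -z); pixel columns grow to the right and rows downward; lengths in m; the calibration is good to about 2 mm. A picture is of the moment at which its call begins: read the wrist's pose just before it.
- manip.finish_job(): hands the job in; it is judged then, once.
The state is a dict: "clock": time; "q": joint angles; "dq": joint speeds; "effort": joint torques, N m; "eef_pos": TCP position; "ee_rot": TCP orientation; "force": force on the tool from outside, world axes, zero at the start; "torque": the same for the moment, N m; "grip_width": finger opening in m; "gripper_force": force on a finger pad.
Only numpy, scipy, OpenCV 4.12 (cv2) and the standard library are available. Lean on these libraries where they do the work, as an engineer would, in place of code of your own. Each camera call takes 0.05 s, during which the arm holds its last target. There are 200 camera calls.

## Working session

There is one attempt and no reset: what is moved stays moved. The work goes in short steps, Python scripts to look and compute and a tool call to move; the robot and the scene stay as the last step left them, time stands still between calls to the robot, and variables do not carry over. Pictures are saved under pics/ and viewed, at most 14 in all, crops included, and the job is handed in when it is done.

Besides the shell and the picture viewer there is one more tool, called as name(argument=value, ...) on one line, values as JSON. play_rows: Moves the arm, as the interface text tells. Its arguments: {"type":"object","properties":{"turn":{"type":"array","items":{"type":"array","items":{"type":"number"}}},"offset":{"type":"array","items":{"type":"array","items":{"type":"number"}}},"gripper":{"type":"array","items":{"type":"number"}},"force":{"type":"number"}},"required":["turn","offset","gripper"]}

```bash
ls; mkdir -p pics
python3 - <<'E'
from plant import manip,camera
import cv2,numpy as np
o=manip.get_obs();print({k:np.round(v,3) for k,v in o.items()})
for n in("scene","top"):
    c=camera(n);cv2.imwrite(f"pics/{n}0.png",c["frame"][:,:,::-1]);np.savez(f"{n}0.npz",**c)
    print(n,np.round(c["intrinsics"],1).tolist(),np.round(c["world_from_camera"],3).tolist())
E
```

```text
pics
{'clock': np.float64(0.0), 'q': array([-1.405,  0.435,  0.025,  1.574, -0.012,  1.134, -0.075]), 'dq': array([0.   , 0.001, 0.001, 0.001, 0.   , 0.002, 0.001]), 'effort': array([-2.0000e-03, -6.7047e+01,  1.0240e+00, -3.1621e+01,  1.5000e-02,
        1.3000e-02, -0.0000e+00]), 'eef_pos': array([0.166, 0.602, 0.191]), 'ee_rot': array([ 0.134,  0.991, -0.001, -0.   ]), 'force': array([ 0.189, -0.022,  0.174]), 'torque': array([ 0.043, -0.015,  0.015]), 'gripper_force': np.float64(0.0), 'grip_width': np.float64(0.086)}
scene [[616.1, 0.0, 315.8], [0.0, 616.1, 234.3], [0.0, 0.0, 1.0]] [[0.905, -0.344, 0.248, 0.934], [0.424, 0.75, -0.507, -0.687], [-0.012, 0.564, 0.826, 1.175], [0.0, 0.0, 0.0, 1.0]]
top [[499.3, 0.0, 314.2], [0.0, 499.3, 243.4], [0.0, 0.0, 1.0]] [[-0.023, 0.987, -0.16, 0.453], [-1.0, -0.026, -0.012, -0.056], [-0.016, 0.16, 0.987, 1.082], [0.0, 0.0, 0.0, 1.0]]
```

View pics/scene0.png

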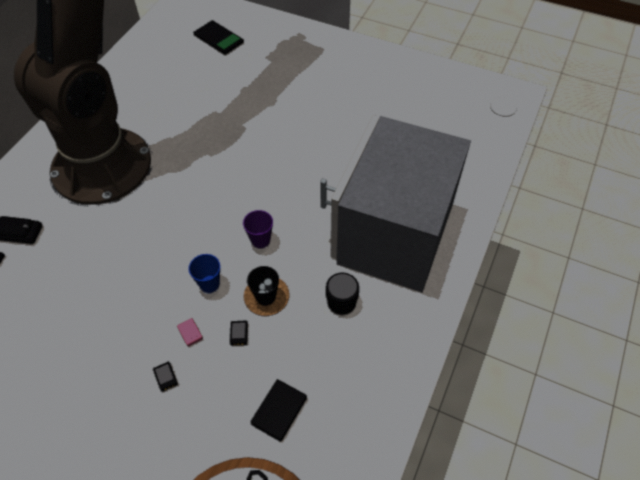

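View pics/top0.png

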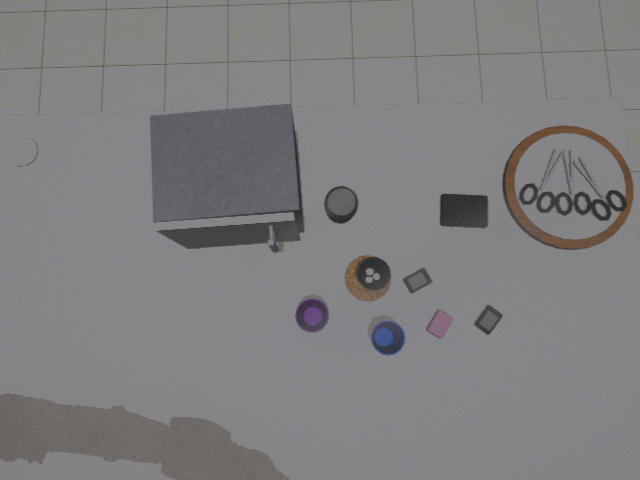

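```bash
cat > h.py <<'E'
import numpy as np,cv2
from scipy.spatial.transform import Rotation as R
def pts(c,T=None):
    K=c["intrinsics"];T=c["world_from_camera"] if T is None else T
    v,u=np.mgrid[:480,:640];z=c["range_z"]
    P=np.stack([(u-K[0,2])/K[0,0]*z,-(v-K[1,2])/K[1,1]*z,-z],-1)
    W=P@T[:3,:3].T+T[:3,3]; W[z==0]=np.nan
    return W
def ray(c,u,v,h,T=None):
    K=c["intrinsics"];T=c["world_from_camera"] if T is None else T
    d=T[:3,:3]@np.array([(u-K[0,2])/K[0,0],-(v-K[1,2])/K[1,1],-1]);o=T[:3,3]
    return o+d*(h-o[2])/d[2]
E
python3 - <<'E'
from h import *
for n in("top","scene"):
    c=dict(np.load(n+"0.npz"));W=pts(c);Z=W[...,2];F=c["frame"].astype(int)
    print(n)
    m=((Z>.212)&(Z<.235)&(W[...,0]>.4)&(W[...,0]<.95)).astype(np.uint8)
    k,l,s,ce=cv2.connectedComponentsWithStats(m)
    for i in range(1,k):
        if s[i,4]>15:
            p=W[l==i];print("hi",s[i].tolist(),p.mean(0).round(3),np.median(p[:,2]).round(4))
            if s[i,4]>500:
                r=cv2.minAreaRect(p[:,:2].astype(np.float32));print(r,cv2.boxPoints(r).round(3).tolist())
    dark=((F.max(2)<70)&(Z<.03)&(Z>.008)&(W[...,0]>.3)).astype(np.uint8)
    dark=((Z<.03)&(Z>.009)&(W[...,0]>.25)&(W[...,0]<.95)&(abs(W[...,1])<.7)).astype(np.uint8)
    k,l,s,ce=cv2.connectedComponentsWithStats(dark)
    for i in range(1,k):
        if s[i,4]>60:
            p=W[l==i];r=cv2.minAreaRect(p[:,:2].astype(np.float32));print("low",s[i].tolist(),p.mean(0).round(3),np.array(r[0]).round(3),np.array(r[1]).round(3),round(r[2],1),F[l==i].mean(0).round())
    m=((Z>.06)&(Z<.085)&(W[...,0]>.25)&(W[...,0]<.95)).astype(np.uint8)
    k,l,s,ce=cv2.connectedComponentsWithStats(m)
    for i in range(1,k):
        if s[i,4]>60:
            p=W[l==i];print("cup",s[i].tolist(),p[:,:2].min(0).round(3),p[:,:2].max(0).round(3),((p.min(0)+p.max(0))/2).round(3),F[l==i].mean(0).round())
    m=((F[...,0]-F[...,2]>40)&(W[...,0]>.3)&(W[...,0]<.8)&(Z<.02)).astype(np.uint8)
    k,l,s,ce=cv2.connectedComponentsWithStats(m)
    for i in range(1,k):
        if s[i,4]>100: p=W[l==i];print("coaster",s[i].tolist(),p.min(0).round(3),p.max(0).round(3))
E
```

```text
top
hi [150, 104, 150, 128, 16773] [0.736 0.114 0.22 ] 0.2202
((0.7378178238868713, 0.11427634954452515), (0.2203451693058014, 0.2609398663043976), 3.3971447944641113) [[0.6200000047683716, 0.23800000548362732], [0.6359999775886536, -0.02199999988079071], [0.8560000061988831, -0.008999999612569809], [0.8399999737739563, 0.25099998712539673]]
low [503, 126, 117, 124, 10824] [ 0.736 -0.587  0.021] [ 0.739 -0.581] [0.278 0.238] 0.0 [117. 111. 109.]
low [441, 194, 47, 34, 1508] [ 0.689 -0.37   0.02 ] [ 0.69  -0.371] [0.099 0.072] 86.2 [57. 56. 58.]
low [185, 241, 83, 8, 131] [0.627 0.148 0.02 ] [0.628 0.146] [0.002 0.177] 2.8 [78. 76. 75.]
low [361, 265, 22, 22, 185] [ 0.552 -0.165  0.017] [ 0.552 -0.163] [0.045 0.044] 88.3 [60. 59. 61.]
low [404, 268, 29, 25, 410] [ 0.541 -0.262  0.016] [ 0.541 -0.263] [0.036 0.053] 26.8 [90. 89. 91.]
low [302, 305, 22, 23, 115] [ 0.472 -0.035  0.02 ] [ 0.471 -0.036] [0.044 0.046] 88.5 [70. 62. 78.]
low [475, 306, 28, 29, 449] [ 0.455 -0.406  0.016] [ 0.455 -0.407] [0.037 0.054] 51.5 [83. 82. 85.]
low [427, 310, 27, 29, 439] [ 0.448 -0.303  0.016] [ 0.4
[... 2501 characters left out ...]
, 28, 290] [ 0.44  -0.069] [ 0.506 -0.002] [ 0.473 -0.035  0.069] [40. 23. 53.]
cup [330, 237, 99, 42, 631] [ 0.636 -0.022] [0.855 0.009] [ 0.746 -0.007  0.072] [28. 27. 29.]
cup [188, 254, 32, 30, 314] [ 0.39  -0.217] [ 0.459 -0.149] [ 0.425 -0.183  0.07 ] [22. 34. 70.]
cup [246, 266, 33, 31, 361] [ 0.517 -0.195] [ 0.586 -0.126] [ 0.552 -0.161  0.071] [18. 17. 16.]
cup [325, 273, 34, 31, 806] [ 0.67  -0.138] [ 0.739 -0.065] [ 0.705 -0.101  0.067] [54. 53. 54.]
coaster [278, 280, 11, 27, 117] [ 0.56  -0.163 -0.005] [ 0.599 -0.109  0.008]
coaster [244, 287, 33, 28, 268] [ 0.504 -0.204 -0.005] [ 0.59  -0.155  0.008]
coaster [195, 458, 103, 22, 832] [ 0.614 -0.548  0.009] [ 0.78  -0.462  0.02 ]
```

Run:
```python
from h import *
ex=np.array([np.cos(.0593),np.sin(.0593)]);ey=np.array([-ex[1],ex[0]])
for n in("top","scene"):
    c=dict(np.load(n+"0.npz"));W=pts(c)
    H0=np.array([.6375,.232]) # rough hinge
    d=W[...,:2]-H0; a=d@ex; b=d@ey
    m=(a<-.036)&(a>-.075)&(W[...,2]>.1)&(W[...,2]<.23)&(b<.05)&(b>-.3)
    print(n,m.sum())
    p=np.c_[a[m],b[m],W[...,2][m]]
    print(np.percentile(p,[2,10,50,90,98],axis=0).round(4).tolist())
    t=p[p[:,2]>.203];print("top",len(t),t.mean(0) if len(t) else '',t.min(0),t.max(0))
    # cupboard top extents
    m=(W[...,2]>.21)&(W[...,2]<.23)&(abs(a)<.3)&(abs(b)<.4)
    A,B=a[m],b[m]
    print("a",np.percentile(A,[.3,99.7]).round(4),"b",np.percentile(B,[.3,99.7]).round(4))
    for lo,hi in((-.016,-.002),(.03,.18)):
        k=(A>lo)&(A<hi);print(lo,"b",np.percentile(B[k],[1,99]).round(4),k.sum())
c=dict(np.load("top0.npz"))
cv2.imwrite("pics/crop1.png",cv2.resize(c["frame"][195:260,140:310,::-1],None,fx=4.5,fy=4.5,interpolation=cv2.INTER_CUBIC).clip(0,255))
```

```text
top 119
[[-0.0565, -0.2045, 0.1259], [-0.0561, -0.2042, 0.1406], [-0.0528, -0.2, 0.1938], [-0.0399, -0.195, 0.2107], [-0.037, -0.1935, 0.2116]]
top 47 [-0.05055828 -0.19876615  0.20946159] [-0.05647128 -0.20423458  0.20354225] [-0.04438815 -0.19296495  0.21416125]
a [-0.0161  0.2014] b [-0.2532  0.0055]
-0.016 b [-0.2416  0.0008] 1156
0.03 b [-0.2515  0.0034] 11463
scene 207
[[-0.054, -0.2053, 0.1248], [-0.0529, -0.2037, 0.1338], [-0.0466, -0.201, 0.1714], [-0.0414, -0.1966, 0.2071], [-0.0369, -0.1923, 0.2097]]
top 33 [-0.04814448 -0.19857029  0.20745001] [-0.0535568  -0.20534566  0.20302885] [-0.04247678 -0.19155407  0.21128249]
a [-0.0133  0.2027] b [-0.2535  0.0078]
-0.016 b [-0.2431  0.0017] 529
0.03 b [-0.2526  0.0048] 7578
```

View pics/crop1.png

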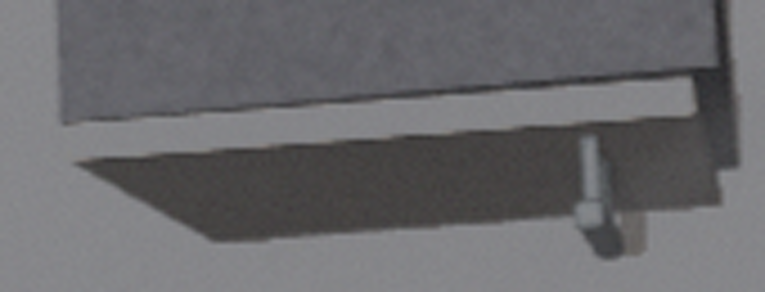

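play_rows(turn=[[0, 0, -0.0523], [0, 0, -0.0523], [0, 0, -0.0523], [0, 0, 0], [0, 0, 0], [0, 0, 0], [0, 0, 0], [0, 0, 0], [0, 0, 0], [0, 0, 0]], offset=[[0, 0, -0.2], [0, 0, -0.2], [0, 0, -0.2], [-0.125, -0.187, 0], [-0.125, -0.187, 0], [-0.125, -0.187, 0], [-0.125, -0.187, 0], [-0.125, -0.187, 0], [-0.125, -0.187, 0], [-0.125, -0.187, 0]], gripper=[-0.3, -0.3, -0.3, -0.3, -0.3, -0.3, -0.3, -0.3, -0.3, -0.3], force=40)

```text
clock: 1.1
eef_pos: [0.357, 0.3498, 0.3111]
ee_rot: [-0.03, 1.0, -0.0, -0.0]
force: [0.5, -0.0, -0.4]
grip_width: 0.0556
gripper_force: 0.0
```

play_rows(turn=[[0, 0, 0], [0, 0, 0], [0, 0, 0], [0, 0, 0], [0, 0, 0], [0, 0, 0], [0, 0, 0], [0, 0, 0], [0, 0, 0], [0, 0, 0]], offset=[[-0.125, -0.187, 0], [-0.125, -0.187, 0], [-0.125, -0.187, 0], [-0.125, -0.187, 0], [-0.125, -0.187, 0], [-0.125, -0.187, 0], [-0.125, -0.187, 0], [-0.125, -0.187, 0], [-0.125, -0.187, 0], [0, 0, 0]], gripper=[-0.3, -0.3, -0.3, -0.3, -0.3, -0.3, -0.3, -0.3, -0.3, -0.3])

```text
clock: 2.1
eef_pos: [0.603, 0.0218, 0.3104]
ee_rot: [-0.026, 1.0, -0.002, -0.0]
force: [0.4, -0.3, -0.4]
grip_width: 0.0556
gripper_force: 0.0
```

```bash
cat >> h.py <<'E'
from plant import manip,camera
ex=np.array([np.cos(.0593),np.sin(.0593),0]);ey=np.array([-ex[1],ex[0],0]);H=np.array([.6376,.2385,.22])
def state():
    o=manip.get_obs();T=np.eye(4);T[:3,:3]=R.from_quat(o["ee_rot"]).as_matrix();T[:3,3]=o["eef_pos"];return o,T
def wrist():
    o,T=state();c=camera("wrist");return c,pts(c,T@c["mount"]),T@c["mount"]
def go(p):
    o,T=state();d=T[:3,:3].T@(np.array(p)-T[:3,3])/.2;print("units",d.round(3),"mm",(d*200).round(1));return d
E
python3 - <<'E'
from h import *
c,W,T=wrist();cv2.imwrite("pics/w1.png",c["frame"][:,:,::-1]);print(T.round(3).tolist())
d=W-H;a=d@ex;b=d@ey;Z=W[...,2]
m=(a<-.03)&(a>-.09)&(Z>.195)&(Z<.225)&(b<-.1)&(b>-.3)
p=np.c_[a[m],b[m],Z[m]];print(m.sum(),p.min(0),p.max(0),np.median(p,0))
m=(abs(Z-.22)<.01)&(a<.0)&(a>-.03);print("door",np.percentile(b[m],[1,99]),np.percentile(a[m],[1,99]),np.median(Z[m]))
E
```

```text
[[-0.051, -0.949, -0.31, 0.522], [0.999, -0.049, -0.013, 0.019], [-0.003, -0.311, 0.951, 0.494], [0.0, 0.0, 0.0, 1.0]]
267 [-0.05673047 -0.20685163  0.19500013] [-0.03001594 -0.19561862  0.21217265] [-0.05209365 -0.20136292  0.2096314 ]
door [-0.24384818 -0.00249057] [-0.01675313 -0.0005689 ] 0.22037652577930827
```

View pics/w1.png

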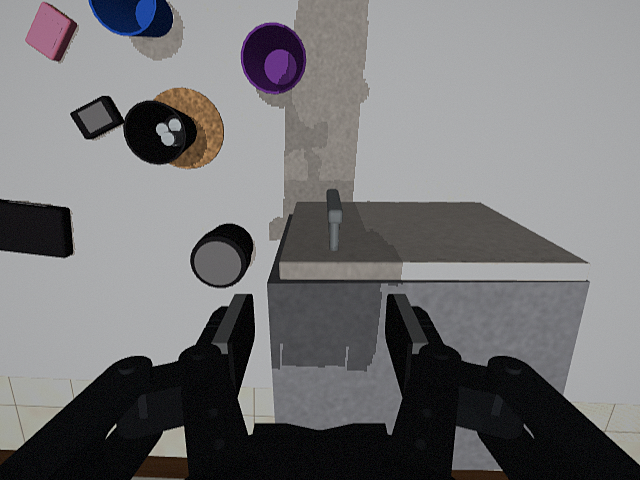

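Run:
```python
from h import *
p=H-.0505*ex-.2025*ey;p[2]=.187;print(p);go(p);o,T=state();print(o["q"].round(3),T[:3,:3].round(3).tolist())
```

```text
[0.59918998 0.03336305 0.187     ]
units [0.01  0.042 0.617] mm [  2.    8.4 123.4]
[-0.401  0.334  0.383  1.46  -0.123  1.373  1.612] [[-0.999, -0.054, -0.001], [-0.054, 0.999, -0.002], [0.001, -0.002, -1.0]]
```

play_rows(turn=[[0, 0, 0], [0, 0, 0], [0, 0, 0], [0, 0, 0], [0, 0, 0], [0, 0, 0], [0, 0, 0], [0, 0, 0], [0, 0, 0], [0, 0, 0]], offset=[[0.005, 0.021, 0], [0.005, 0.021, 0], [0, 0, 0.12], [0, 0, 0.12], [0, 0, 0.12], [0, 0, 0.12], [0, 0, 0.08], [0, 0, 0.05], [0, 0, 0], [0, 0, 0]], gripper=[-0.3, -0.3, -0.3, -0.3, -0.3, -0.3, -0.3, -0.3, 0.2, 0.8])

```text
clock: 3.15
eef_pos: [0.5987, 0.0381, 0.1901]
ee_rot: [-0.03, 1.0, 0.0, 0.0]
force: [0.4, 0.2, -1.2]
grip_width: 0.027
gripper_force: 0.0
```

play_rows(turn=[[0, 0, 0], [0, 0, 0], [0, 0, 0], [0, 0, 0], [0, 0, 0], [0, 0, 0], [0, 0, 0], [0, 0, 0], [0, 0, 0], [0, 0, 0]], offset=[[0, 0, 0], [0, 0, 0], [0, 0, 0], [0, 0, 0], [0, 0, 0], [0, 0, 0], [0, 0, 0], [0, 0, 0], [0, 0, 0], [0, 0, 0]], gripper=[1, 1, 1, 1, 1, 1, 1, 1, 1, 1])

```text
clock: 4.15
eef_pos: [0.5985, 0.0374, 0.1893]
ee_rot: [-0.03, 1.0, 0.0, -0.0]
force: [0.5, 0.5, 0.7]
grip_width: 0.0
gripper_force: 0.0
```

Run:
```python
from h import *
c,W,T=wrist();s=camera("scene")
cv2.imwrite("pics/w2.png",np.hstack([cv2.resize(c["frame"][:,:,::-1],(400,300)),cv2.resize(s["frame"][110:260,240:440,::-1],(400,300))]))
d=W-H;a=d@ex;b=d@ey;Z=W[...,2]
m=(a<-.03)&(a>-.12)&(Z>.195)&(Z<.225)&(b<-.1)&(b>-.3)
p=np.c_[a[m],b[m],Z[m]];print(m.sum(),p.min(0),p.max(0),np.median(p,0)) if m.sum() else 0
_,T=state();print(((T[:3,3]-H)@ex),((T[:3,3]-H)@ey))
```

```text
542 [-0.05712991 -0.20734023  0.19510706] [-0.0457467  -0.19563816  0.21203774] [-0.0553741  -0.20159145  0.20836561]
-0.05096653608340099 -0.19847096195286185
```

View pics/w2.png

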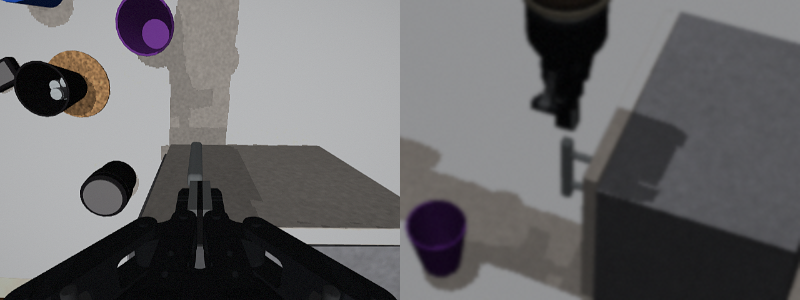

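Run:
```python
from h import *
o,T=state();print(T[:3,3])
for n in("scene","top"):
    s=camera(n);W=pts(s);F=s["frame"].astype(int)
    m=(abs(W[...,0]-.6)<.045)&(abs(W[...,1]-.035)<.06)&(W[...,2]>.1)&(W[...,2]<.34)
    m&=(W-H)@ex<-.02
    for lo in np.arange(.12,.34,.01):
        k=m&(W[...,2]>=lo)&(W[...,2]<lo+.01)
        if k.sum()>2:
            p=W[k];print(n,round(lo,3),k.sum(),((p-H)@ex).min().round(3),((p-H)@ex).max().round(3),((p-H)@ey).min().round(3),((p-H)@ey).max().round(3),F[k].mean().round())
```

```text
[0.59848548 0.03735735 0.18927897]
scene 0.12 15 -0.055 -0.043 -0.21 -0.201 74.0
scene 0.13 23 -0.055 -0.032 -0.213 -0.2 63.0
scene 0.14 31 -0.055 -0.032 -0.211 -0.201 66.0
scene 0.15 18 -0.054 -0.043 -0.212 -0.202 53.0
scene 0.16 18 -0.054 -0.043 -0.21 -0.199 56.0
scene 0.17 20 -0.053 -0.043 -0.211 -0.198 55.0
scene 0.18 29 -0.054 -0.026 -0.211 -0.202 66.0
scene 0.19 49 -0.054 -0.022 -0.212 -0.199 69.0
scene 0.2 35 -0.055 -0.043 -0.211 -0.196 69.0
scene 0.21 3 -0.05 -0.046 -0.207 -0.201 76.0
scene 0.23 26 -0.06 -0.039 -0.214 -0.194 59.0
scene 0.24 41 -0.061 -0.039 -0.214 -0.191 29.0
scene 0.25 26 -0.058 -0.039 -0.214 -0.193 29.0
scene 0.26 7 -0.041 -0.039 -0.206 -0.191 42.0
scene 0.27 40 -0.057 -0.037 -0.228 -0.173 24.0
scene 0.28 41 -0.057 -0.037 -0.235 -0.157 14.0
scene 0.29 63 -0.055 -0.033 -0.249 -0.158 12.0
scene 0.3 44 -0.045 -0.033 -0.254 -0.181 8.0
scene 0.31 118 -0.07 -0.032 -0.26 -0.185 28.0
scene 0.32 114 -0.069 -0.031 -0.26 -0.191 27.0
scene 0.33 100 -0.07 -0.031 -0.247 -0.207 21.0
top 0.13 6 -0.057 -0.045 -0.211 -0.209 89.0
top 0.15 4 -0.055 -0.049 -0.211 -0.21 72.0
top 0.28 20 -0.065 -0.055 -0.24 -0.223 60.0
top 0.29 21 -0.064 -0.06 -0.247 -0.227 58.0
top 0.3 29 -0.064 -0.057 -0.252 -0.234 60.0
top 0.31 59 -0.065 -0.038 -0.26 -0.24 64.0
top 0.32 121 -0.065 -0.039 -0.261 -0.243 72.0
top 0.33 47 -0.063 -0.047 -0.251 -0.234 61.0
```

Run:
```python
from h import *
c,W,Tc=wrist();_,T=state()
L=(W-T[:3,3])@T[:3,:3]
print(c["mount"].round(3).tolist())
m=(abs(L[...,0])<.03)&(abs(L[...,1])<.05)&(L[...,2]>-.12)&(L[...,2]<.03)
for lo in np.arange(-.12,.03,.01):
    k=m&(L[...,2]>=lo)&(L[...,2]<lo+.01)
    if k.sum(): p=L[k];print(lo.round(3),k.sum(),p.min(0).round(3),p.max(0).round(3))
v=np.argwhere(m&(abs(L[...,1])<.012));print(v.min(0),v.max(0))
```

```text
[[-0.0, 0.95, 0.311, 0.081], [1.0, 0.0, -0.001, 0.001], [-0.001, 0.311, -0.95, -0.183], [0.0, 0.0, 0.0, 1.0]]
-0.12 14311 [-0.01 -0.05 -0.12] [ 0.02  0.05 -0.11]
-0.11 8006 [-0.01  -0.049 -0.11 ] [ 0.019  0.049 -0.1  ]
-0.1 9338 [-0.011 -0.039 -0.1  ] [ 0.015  0.042 -0.09 ]
-0.09 2949 [-0.012 -0.032 -0.09 ] [ 0.015  0.034 -0.08 ]
-0.08 1337 [-0.01  -0.013 -0.08 ] [ 0.013  0.015 -0.07 ]
-0.07 1071 [ 0.007 -0.013 -0.07 ] [ 0.013  0.015 -0.06 ]
-0.06 854 [ 0.007 -0.013 -0.06 ] [ 0.013  0.015 -0.05 ]
-0.05 277 [ 0.007 -0.011 -0.05 ] [ 0.013  0.013 -0.044]
-0.03 212 [-0.005 -0.008 -0.023] [ 0.006  0.002 -0.02 ]
-0.02 257 [-0.005 -0.009 -0.02 ] [ 0.006  0.003 -0.01 ]
-0.01 170 [ 0.003 -0.009 -0.01 ] [ 0.006  0.003 -0.   ]
-0.0 145 [ 0.003 -0.009  0.   ] [0.006 0.003 0.01 ]
0.01 125 [ 0.002 -0.009  0.01 ] [0.006 0.003 0.02 ]
0.02 113 [ 0.002 -0.009  0.02 ] [0.006 0.003 0.03 ]
[243 260] [448 370]
```

play_rows(turn=[[0, 0, 0], [0, 0, 0], [0, 0, 0], [0, 0, 0], [0, 0, 0], [0, 0, 0], [0, 0, 0], [0, 0, 0], [0, 0, 0], [0, 0, 0]], offset=[[0, 0, 0], [0, -0.02, 0], [0, 0, 0], [0, 0, 0.05], [0, 0, 0.05], [0, 0, 0.05], [0, 0, 0.05], [0, 0, 0.03], [0, 0, 0], [0, 0, 0]], gripper=[-0.3, -0.3, -0.3, -0.3, -0.3, -0.3, -0.3, -0.3, 0.2, 0.8])

```text
clock: 5.4
eef_pos: [0.5988, 0.0334, 0.1433]
ee_rot: [-0.03, 1.0, -0.0, -0.0]
force: [0.6, 0.0, -0.3]
grip_width: 0.0269
gripper_force: 0.0
```

play_rows(turn=[[0, 0, 0], [0, 0, 0], [0, 0, 0], [0, 0, 0], [0, 0, 0], [0, 0, 0], [0, 0, 0], [0, 0, 0], [0, 0, 0], [0, 0, 0]], offset=[[0, 0, 0], [0, 0, 0], [0, 0, 0], [0, 0, 0], [0, 0, 0], [0, 0, 0], [0, 0, 0], [0, 0, 0], [0, 0, 0], [0, 0, 0]], gripper=[1, 1, 1, 1, 1, 1, 1, 1, 1, 1])

```text
clock: 6.4
eef_pos: [0.5993, 0.0335, 0.1438]
ee_rot: [-0.03, 1.0, 0.0, 0.001]
force: [0.6, -0.8, 5.2]
grip_width: 0.0112
gripper_force: 40.3
```

play_rows(turn=[[0, 0, 0.015], [0, 0, 0.015], [0, 0, 0.015], [0, 0, 0.015], [0, 0, 0.015], [0, 0, 0.015], [0, 0, 0], [0, 0, 0], [0, 0, 0], [0, 0, 0]], offset=[[0.0325, 0.0085, 0], [0.0325, 0.0085, 0], [0.0325, 0.0085, 0], [0.0325, 0.0085, 0], [0.0325, 0.0085, 0], [0.0325, 0.0085, 0], [0, 0, 0], [0, 0, 0], [0, 0, 0], [0, 0, 0]], gripper=[1, 1, 1, 1, 1, 1, 1, 1, 1, 1])

```text
clock: 7.4
eef_pos: [0.5616, 0.0447, 0.1438]
ee_rot: [0.064, 0.998, 0.0, 0.001]
force: [4.9, 0.4, 1.1]
grip_width: 0.0113
gripper_force: 41.9
```

```bash
cat >> h.py <<'E'
TIP=.044
def tip():
    o,T=state();return T[:3,3]-TIP*T[:3,2]
def loc(p): d=np.array(p)-H;return np.array([d@ex,d@ey])
def door():
    c=camera("top");W=pts(c);F=c["frame"].astype(int)
    a=(W-H)@ex;b=(W-H)@ey
    m=(abs(W[...,2]-.2205)<.005)&(np.hypot(a,b)<.26)&(a<-.001)&(F.min(2)>95)
    if m.sum()<20: return None
    p=np.c_[a[m],b[m]]
    (vx,vy,x0,y0)=cv2.fitLine(p.astype(np.float32),cv2.DIST_HUBER,0,.01,.01).ravel()
    if abs(vx)+abs(vy)>0 and (vx*x0+vy*y0)<0: vx,vy=-vx,-vy
    return m.sum(),np.arctan2(-vx,-vy),p.min(0),p.max(0)
E
python3 - <<'E'
from h import *
print(loc(tip()),tip(),door())
E
```

```text
[-0.08750946 -0.18898096] [0.56144436 0.04466495 0.18784345] (np.int64(227), np.float32(0.19244224), array([-0.06100766, -0.24483433]), array([-0.00107631, -0.000551  ]))
```

play_rows(turn=[[0, 0, 0], [0, 0, 0], [0, 0, 0], [0, 0, 0], [0, 0, 0], [0, 0, 0], [0, 0, 0], [0, 0, 0], [0, 0, 0], [0, 0, 0]], offset=[[0, 0, 0], [0, 0, 0], [0, 0, 0], [0, 0, -0.1], [0, 0, -0.1], [0, 0, -0.12], [-0.1, 0, 0], [-0.125, 0, 0], [-0.125, 0, 0], [0, 0, 0]], gripper=[0.2, 0, -0.2, -0.2, -0.2, -0.2, 0.5, 1, 1, 1])

```text
clock: 8.45
eef_pos: [0.6313, 0.0346, 0.2066]
ee_rot: [0.065, 0.998, -0.001, 0.0]
force: [0.7, 0.5, -0.0]
grip_width: -0.0001
gripper_force: 0.0
```

Run:
```python
from h import *
c,W,Tc=wrist();_,T=state()
cv2.imwrite("pics/w3.png",c["frame"][:,:,::-1])
t=tip();th=.19;u=-np.cos(th)*ey-np.sin(th)*ex;n=np.cos(th)*ex-np.sin(th)*ey
print("tip along",(t-H)@u,"behind",(t-H)@n,t[2],door())
```

```text
tip along 0.2029556507337236 behind 0.018829670415468777 0.250501383514647 (np.int64(257), np.float32(0.19347008), array([-0.06142337, -0.24501226]), array([-0.00118159, -0.00081997]))
```

View pics/w3.png

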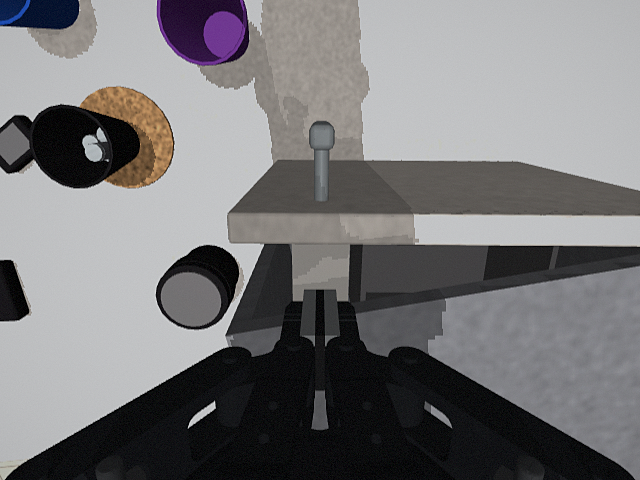

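play_rows(turn=[[0, 0, 0], [0, 0, 0], [0, 0, 0], [0, 0, 0], [0, 0, 0], [0, 0, 0], [0, 0, 0], [0, 0, 0], [0, 0, 0], [0, 0, 0]], offset=[[0, 0, 0.08], [0, 0, 0.08], [0, 0, 0.08], [0, 0, 0.06], [0, 0, 0.02], [0, 0, 0.02], [0, 0, 0.02], [0, 0, 0.02], [0, 0, 0.02], [0, 0, 0]], gripper=[1, 1, 1, 1, 1, 1, 1, 1, 1, 1])

```text
clock: 9.55
eef_pos: [0.6302, 0.0354, 0.1279]
ee_rot: [0.064, 0.998, 0.0, 0.001]
force: [-1.1, 0.5, 7.3]
grip_width: 0.0001
gripper_force: 3.7
```

play_rows(turn=[[0, 0, 0], [0, 0, 0.0239], [0, 0, 0.0239], [0, 0, 0.0239], [0, 0, 0.0239], [0, 0, 0.0239], [0, 0, 0.0239], [0, 0, 0.0239], [0, 0, 0.0239], [0, 0, 0]], offset=[[0.03, 0, 0.005], [0.0513, -0.004, 0], [0.0513, -0.004, 0], [0.0513, -0.004, 0], [0.0513, -0.004, 0], [0.0513, -0.004, 0], [0.0513, -0.004, 0], [0.0513, -0.004, 0], [0.0513, -0.004, 0], [0, 0, 0]], gripper=[1, 1, 1, 1, 1, 1, 1, 1, 1, 1])

```text
clock: 10.55
eef_pos: [0.5446, 0.0565, 0.1276]
ee_rot: [0.262, 0.965, 0.002, 0.001]
force: [1.9, 3.1, 7.3]
grip_width: -0.0003
gripper_force: 3.8
```

Run:
```python
from h import *
d=door();print(d);t=tip();th=float(d[1]);u=-np.cos(th)*ey-np.sin(th)*ex;n=np.cos(th)*ex-np.sin(th)*ey
print("tip along",(t-H)@u,"behind",(t-H)@n,t)
```

```text
(np.int64(189), np.float32(0.6077333), array([-0.1530232 , -0.20179757]), array([-0.00248436,  0.00593387]))
tip along 0.20392937691864788 behind 0.016011128606672382 [0.5449442  0.05613101 0.17169192]
```

play_rows(turn=[[0, 0, 0.0239], [0, 0, 0.0239], [0, 0, 0.0239], [0, 0, 0.0239], [0, 0, 0.0239], [0, 0, 0.0239], [0, 0, 0.0239], [0, 0, 0.0239], [0, 0, 0.0239], [0, 0, 0.0239]], offset=[[0.0513, -0.004, 0], [0.0513, -0.004, 0], [0.0513, -0.004, 0], [0.0513, -0.004, 0], [0.0513, -0.004, 0], [0.0513, -0.004, 0], [0.0513, -0.004, 0], [0.0513, -0.004, 0], [0.0513, -0.004, 0], [0.0513, -0.004, 0]], gripper=[1, 1, 1, 1, 1, 1, 1, 1, 1, 1])

```text
clock: 11.6
eef_pos: [0.4673, 0.1196, 0.128]
ee_rot: [0.493, 0.87, 0.003, 0.002]
force: [4.4, 2.4, 7.7]
grip_width: 0.0001
gripper_force: 3.7
```

play_rows(turn=[[0, 0, 0.0239], [0, 0, 0.0239], [0, 0, 0.0239], [0, 0, 0.0239], [0, 0, 0.0239], [0, 0, 0.0239], [0, 0, 0.0239], [0, 0, 0.0239], [0, 0, 0.0239], [0, 0, 0]], offset=[[0.0513, -0.004, 0], [0.0513, -0.004, 0], [0.0513, -0.004, 0], [0.0513, -0.004, 0], [0.0513, -0.004, 0], [0.0513, -0.004, 0], [0.0513, -0.004, 0], [0.0513, -0.004, 0], [0.0513, -0.004, 0], [0, 0, 0]], gripper=[1, 1, 1, 1, 1, 1, 1, 1, 1, 1])

```text
clock: 12.6
eef_pos: [0.43, 0.2048, 0.1279]
ee_rot: [0.674, 0.738, 0.003, 0.001]
force: [5.5, 0.8, 7.7]
grip_width: 0.0001
gripper_force: 3.7
```

Run:
```python
from h import *
d=door();print(d);t=tip();th=float(d[1]);u=-np.cos(th)*ey-np.sin(th)*ex;n=np.cos(th)*ex-np.sin(th)*ey
print("tip along",(t-H)@u,"behind",(t-H)@n,t,state()[0]["q"].round(2))
```

```text
(np.int64(745), np.float32(1.5444387), array([-0.24622557, -0.03722115]), array([-0.00179444,  0.01534769]))
tip along 0.2099294432148522 behind 0.016619723358912025 [0.4298621  0.20398114 0.1718794 ] [-1.12  0.3   0.71  2.05 -0.25  0.87 -0.18]
```

play_rows(turn=[[0, 0, 0], [0, 0, 0], [0, 0, 0], [0, 0, -0.06], [0, 0, -0.06], [0, 0, -0.061], [0, 0, 0], [0, 0, 0], [0, 0, 0], [0, 0, 0]], offset=[[-0.02, 0, -0.02], [0, 0, -0.2], [0, 0, -0.23], [0, 0, 0], [0, 0, 0], [0, 0, 0], [-0.195, -0.0467, 0], [-0.195, -0.0467, 0], [-0.195, -0.0467, 0], [-0.195, -0.0467, 0]], gripper=[1, 1, 1, 0, -0.4, -0.4, -0.4, -0.4, -0.4, -0.4])

```text
clock: 13.65
eef_pos: [0.4649, 0.0406, 0.2166]
ee_rot: [0.523, 0.852, 0.001, 0.0]
force: [1.1, 0.2, -0.7]
grip_width: 0.0598
gripper_force: 0.0
```

play_rows(turn=[[0, 0, 0], [0, 0, 0], [0, 0, 0], [0, 0, 0], [0, 0, 0], [0, 0, 0], [0, 0, 0], [0, 0, 0], [0, 0, 0], [0, 0, 0]], offset=[[-0.195, -0.0467, 0], [-0.195, -0.0467, 0], [-0.195, -0.0467, 0], [-0.195, -0.0467, 0], [-0.195, -0.0467, 0], [-0.195, -0.0467, 0], [-0.195, -0.0467, 0], [-0.195, -0.0467, 0], [0, 0, 0], [0, 0, 0]], gripper=[-0.4, -0.4, -0.4, -0.4, -0.4, -0.4, -0.4, -0.4, -0.4, -0.4])

```text
clock: 14.65
eef_pos: [0.5388, -0.2712, 0.216]
ee_rot: [0.524, 0.852, -0.0, -0.0]
force: [0.1, 0.4, 0.2]
grip_width: 0.0594
gripper_force: 0.0
```

```bash
cat >> h.py <<'E'
def packs(W,F):
    Z=W[...,2];out=[]
    m=((Z<.024)&(Z>.0085)&(W[...,0]>.25)&(W[...,0]<.95)&(abs(W[...,1])<.7)).astype(np.uint8)
    k,l,s,ce=cv2.connectedComponentsWithStats(m)
    for i in range(1,k):
        if s[i,4]<150: continue
        p=W[l==i];col=F[l==i].mean(0)
        if col[0]-col[1]>18: continue
        r=cv2.minAreaRect(p[:,:2].astype(np.float32));(w,h)=r[1];ang=r[2]
        if not(.028<min(w,h)<.045 and .044<max(w,h)<.064): continue
        if w>h: ang+=90
        out.append((np.round(r[0],4),np.round([w,h],3),round((ang+90)%180-90,1)))
    return out
E
python3 - <<'E'
from h import *
d=door();print(d)
c=camera("top");print("top",packs(pts(c),c["frame"].astype(float)))
c,W,_=wrist();print("wrist",packs(W,c["frame"].astype(float)));t=tip();_,T=state();print(t,T[:3,:2].round(3).tolist())
cv2.imwrite("pics/w4.png",c["frame"][:,:,::-1])
E
```

```text
(np.int64(1275), np.float32(1.5029604), array([-0.2486282 , -0.01657584]), array([-0.00107173,  0.01541014]))
top [(array([ 0.5411, -0.2627]), array([0.036, 0.053]), 27.4)]
wrist [(array([ 0.4218, -0.1818]), array([0.046, 0.041]), -11.8), (array([ 0.5406, -0.259 ]), array([0.035, 0.051]), 27.8), (array([ 0.4543, -0.4033]), array([0.037, 0.052]), 50.9)]
[ 0.53945831 -0.2684093   0.2601594 ] [[-0.454, 0.891], [0.891, 0.454], [0.001, 0.0]]
```

```bash
cat >> h.py <<'E'
def got(p):
    o,T=state();d=T[:3,:3].T@(np.array(p)-tip())/.2;print("tip units",d.round(3),"z yaw(y-axis)",np.degrees(np.arctan2(T[1,1],T[0,1])).round(1),"tip",tip().round(4));return d
E
python3 - <<'E'
from h import *
got([.541,-.262,.005])
E
```

```text
tip units [0.024 0.021 1.276] z yaw(y-axis) 27.0 tip [ 0.5395 -0.2684  0.2602]
```

play_rows(turn=[[0, 0, 0], [0, 0, 0], [0, 0, 0], [0, 0, 0], [0, 0, 0], [0, 0, 0], [0, 0, 0], [0, 0, 0], [0, 0, 0], [0, 0, 0]], offset=[[0.024, 0.021, 0.2], [0, 0, 0.2], [0, 0, 0.2], [0, 0, 0.2], [0, 0, 0.2], [0, 0, 0.15], [0, 0, 0.08], [0, 0, 0.046], [0, 0, 0], [0, 0, 0]], gripper=[-0.4, -0.4, -0.4, -0.4, -0.4, -0.4, -0.4, -0.4, -0.4, 0.2])

```text
clock: 15.8
eef_pos: [0.5418, -0.2641, -0.0376]
ee_rot: [0.523, 0.852, 0.0, 0.001]
force: [0.5, -0.0, 0.2]
grip_width: 0.0463
gripper_force: 0.0
```

play_rows(turn=[[0, 0, 0], [0, 0, 0], [0, 0, 0], [0, 0, 0], [0, 0, 0], [0, 0, 0], [0, 0, 0], [0, 0, 0], [0, 0, 0], [0, 0, 0]], offset=[[0, 0, 0], [0, 0, 0], [0, 0, 0], [0, 0, 0], [0, 0, 0], [0, 0, 0], [0, 0, -0.1], [0, 0, -0.1], [0, 0, -0.1], [0, 0, -0.1]], gripper=[0.5, 0.8, 0.8, 0.8, 0.8, 0.8, 0.8, 0.8, 0.8, 0.8])

```text
clock: 16.8
eef_pos: [0.541, -0.2639, 0.0427]
ee_rot: [0.523, 0.852, 0.0, 0.001]
force: [-0.2, -0.5, -0.2]
grip_width: 0.0353
gripper_force: 40.2
```

play_rows(turn=[[0, 0, 0], [0, 0, 0.0556], [0, 0, 0.0556], [0, 0, 0.0556], [0, 0, 0], [0, 0, 0], [0, 0, 0], [0, 0, 0], [0, 0, 0], [0, 0, 0]], offset=[[0, 0, -0.22], [0, 0, -0.22], [0, 0, -0.22], [0, 0, -0.2], [0.216, 0.036, 0], [0.216, 0.036, 0], [0.216, 0.036, 0], [0.216, 0.036, 0], [0.216, 0.036, 0], [0.216, 0.036, 0]], gripper=[0.8, 0.8, 0.8, 0.8, 0.8, 0.8, 0.8, 0.8, 0.8, 0.8])

```text
clock: 17.8
eef_pos: [0.5524, 0.0005, 0.214]
ee_rot: [0.663, 0.748, 0.001, 0.0]
force: [0.3, 0.2, -0.6]
grip_width: 0.0349
gripper_force: 40.2
```

play_rows(turn=[[0, 0, 0], [0, 0, 0], [0, 0, 0], [0, 0, 0], [0, 0, 0], [0, 0, 0], [0, 0, 0], [0, 0, 0], [0, 0, 0], [0, 0, 0]], offset=[[0.216, 0.036, 0], [0.216, 0.036, 0], [0.216, 0.036, 0], [0.216, 0.036, 0], [0, 0, 0], [0, 0, 0], [0, 0, 0], [0, 0, 0], [0, 0, 0], [0, 0, 0]], gripper=[0.8, 0.8, 0.8, 0.8, 0.8, 0.8, 0.8, 0.8, 0.8, 0.8])

```text
clock: 18.8
eef_pos: [0.5605, 0.173, 0.2133]
ee_rot: [0.664, 0.748, 0.0, -0.0]
force: [-0.5, 0.1, -0.4]
grip_width: 0.0346
gripper_force: 40.2
```

Run:
```python
from h import *
print(door());c,W,_=wrist();cv2.imwrite("pics/w5.png",c["frame"][:,:,::-1])
th=1.503;u=-np.cos(th)*ey-np.sin(th)*ex;n=np.cos(th)*ex-np.sin(th)*ey
print("bin",H+.105*u+.06*n);got([.56,.168,.11])
d=W-H;A=d@u;B=d@n;m=(abs(W[...,2]-.14)<.006)&(B>-.02)&(B<.2)&(A>-.05)&(A<.25)
print("rim",m.sum(),np.percentile(A[m],[1,99]),np.percentile(B[m],[1,99]))
```

```text
(np.int64(755), np.float32(1.5026057), array([-0.24856336, -0.01620466]), array([-0.09771682,  0.00918532]))
bin [0.54105218 0.16567474 0.22      ]
tip units [-0.026 -0.006  0.736] z yaw(y-axis) 6.8 tip [0.5605 0.1733 0.2572]
rim 2714 [-0.00106281  0.20011702] [-0.01907036  0.11366495]
```

View pics/w5.png

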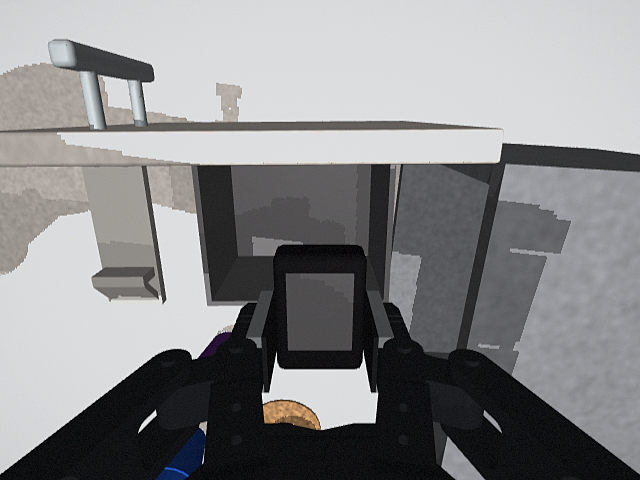

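play_rows(turn=[[0, 0, 0], [0, 0, 0], [0, 0, 0], [0, 0, 0], [0, 0, 0], [0, 0, 0], [0, 0, 0], [0, 0, 0], [0, 0, 0], [0, 0, 0]], offset=[[-0.026, -0.035, 0], [0, 0, 0.15], [0, 0, 0.15], [0, 0, 0.15], [0, 0, 0.15], [0, 0, 0.11], [0, 0, 0], [0, 0, 0], [0, 0, 0], [0, 0, 0]], gripper=[0.8, 0.8, 0.8, 0.8, 0.8, 0.8, 0.8, 0.1, -0.1, -0.1])

```text
clock: 19.9
eef_pos: [0.5551, 0.168, 0.0725]
ee_rot: [0.663, 0.748, 0.001, 0.0]
force: [-0.6, -0.2, 0.4]
grip_width: 0.0468
gripper_force: 0.0
```

play_rows(turn=[[0, 0, 0], [0, 0, 0], [0, 0, 0], [0, 0, 0], [0, 0, 0], [0, 0, 0], [0, 0, 0], [0, 0, 0], [0, 0, 0], [0, 0, 0]], offset=[[0, 0, 0], [0, 0, 0], [0, 0, -0.1], [0, 0, -0.1], [0, 0, -0.1], [0, 0, -0.1], [0, 0, 0], [0, 0, 0], [0, 0, 0], [0, 0, 0]], gripper=[-0.1, -0.1, -0.1, -0.1, 0.3, 0.6, 1, 1, 1, 1])

```text
clock: 20.9
eef_pos: [0.5535, 0.1677, 0.1503]
ee_rot: [0.663, 0.748, -0.001, -0.0]
force: [0.3, -0.7, -0.1]
grip_width: 0.0
gripper_force: 0.0
```

play_rows(turn=[[0, 0, 0], [0, 0, 0], [0, 0, 0], [0, 0, 0], [0, 0, 0], [0, 0, 0], [0, 0, 0], [0, 0, 0], [0, 0, 0], [0, 0, 0]], offset=[[0.07, 0, 0], [0.07, 0, 0], [0.05, 0, 0], [0.03, 0, 0], [0.03, 0, 0], [0.015, 0, 0], [0, 0, 0], [-0.1, 0, 0], [-0.1, 0, 0], [0, 0, -0.25]], gripper=[1, 1, 1, 1, 1, 1, 1, 1, 1, 1])

```text
clock: 21.9
eef_pos: [0.5492, 0.1769, 0.1972]
ee_rot: [0.665, 0.747, -0.004, -0.002]
force: [1.9, 1.6, 0.9]
grip_width: 0.0003
gripper_force: 0.0
```

Run:
```python
from h import *
print(door());c=camera("top");print("top",packs(pts(c),c["frame"].astype(float)));got([.4545,-.405,.25])
```

```text
(np.int64(686), np.float32(1.5397183), array([-0.24827086, -0.00708785]), array([-0.11202441,  0.01130978]))
top [(array([ 0.4945, -0.3955]), array([0.036, 0.052]), 50.3)]
tip units [-2.841 -0.844 -0.01 ] z yaw(y-axis) 6.7 tip [0.5556 0.179  0.2502]
```

play_rows(turn=[[0, 0, -0.0605], [0, 0, -0.0605], [0, 0, -0.0605], [0, 0, -0.0605], [0, 0, -0.0605], [0, 0, -0.0605], [0, 0, 0], [0, 0, 0], [0, 0, 0], [0, 0, 0]], offset=[[0, 0, 0], [0, 0, 0], [0, 0, 0], [0, 0, 0], [0, 0, 0], [0, 0, 0], [-0.123, -0.185, 0], [-0.123, -0.185, 0], [-0.123, -0.185, 0], [-0.123, -0.185, 0]], gripper=[1, 1, 1, 0, 0, -0.4, -0.4, -0.4, -0.4, -0.4])

```text
clock: 23.0
eef_pos: [0.5339, 0.0021, 0.2013]
ee_rot: [0.338, 0.941, 0.0, 0.0]
force: [1.2, -0.3, 0.3]
grip_width: 0.06
gripper_force: 0.0
```

play_rows(turn=[[0, 0, 0], [0, 0, 0], [0, 0, 0], [0, 0, 0], [0, 0, 0], [0, 0, 0], [0, 0, 0], [0, 0, 0], [0, 0, 0], [0, 0, 0]], offset=[[-0.123, -0.185, 0], [-0.123, -0.185, 0], [-0.123, -0.185, 0], [-0.123, -0.185, 0], [-0.123, -0.185, 0], [-0.123, -0.185, 0], [-0.123, -0.185, 0], [-0.123, -0.185, 0], [-0.123, -0.185, 0], [0, 0, 0]], gripper=[-0.4, -0.4, -0.4, -0.4, -0.4, -0.4, -0.4, -0.4, -0.4, -0.4])

```text
clock: 24.0
eef_pos: [0.489, -0.4017, 0.2016]
ee_rot: [0.343, 0.939, -0.002, 0.001]
force: [-0.9, -0.5, 0.5]
grip_width: 0.0594
gripper_force: 0.0
```

Run:
```python
from h import *
c=camera("top");print("top",packs(pts(c),c["frame"].astype(float)))
c,W,_=wrist();print("wrist",packs(W,c["frame"].astype(float)))
got([.4945,-.3955,.005]);print(state()[0]["q"].round(2))
```

```text
top [(array([ 0.4952, -0.3956]), array([0.037, 0.053]), 51.8)]
wrist [(array([ 0.4942, -0.3921]), array([0.035, 0.051]), 51.2)]
tip units [-0.01   0.009  1.2  ] z yaw(y-axis) 50.3 tip [ 0.4919 -0.3955  0.245 ]
[ 0.08  0.52  0.8   1.59 -0.4   1.2   1.84]
```

play_rows(turn=[[0, 0, 0], [0, 0, 0], [0, 0, 0], [0, 0, 0], [0, 0, 0], [0, 0, 0], [0, 0, 0], [0, 0, 0], [0, 0, 0], [0, 0, 0]], offset=[[-0.005, 0.01, 0.2], [0, 0, 0.2], [0, 0, 0.2], [0, 0, 0.2], [0, 0, 0.2], [0, 0, 0.12], [0, 0, 0.05], [0, 0, 0.03], [0, 0, 0], [0, 0, 0]], gripper=[-0.4, -0.4, -0.4, -0.4, -0.4, -0.4, -0.4, -0.4, -0.4, 0.2])

```text
clock: 25.1
eef_pos: [0.4959, -0.3934, -0.0375]
ee_rot: [0.338, 0.941, -0.0, 0.001]
force: [-0.5, -0.6, 0.2]
grip_width: 0.0467
gripper_force: 0.0
```

play_rows(turn=[[0, 0, 0], [0, 0, 0], [0, 0, 0], [0, 0, 0], [0, 0, 0], [0, 0, 0], [0, 0, 0], [0, 0, 0], [0, 0, 0], [0, 0, 0]], offset=[[0, 0, 0], [0, 0, 0], [0, 0, 0], [0, 0, 0], [0, 0, 0], [0, 0, 0], [0, 0, -0.2], [0, 0, -0.25], [0, 0, -0.25], [0, 0, -0.25]], gripper=[0.5, 0.8, 0.8, 0.8, 0.8, 0.8, 0.8, 0.8, 0.8, 0.8])

```text
clock: 26.1
eef_pos: [0.4945, -0.3929, 0.1537]
ee_rot: [0.339, 0.941, -0.0, 0.0]
force: [1.8, -0.4, -1.1]
grip_width: 0.0349
gripper_force: 40.3
```

Run:
```python
from h import *
th=1.54;u=-np.cos(th)*ey-np.sin(th)*ex;n=np.cos(th)*ex-np.sin(th)*ey
b=H+.122*u+.06*n;print("bin",H+.105*u+.06*n,b);got([b[0],b[1],.25])
```

```text
bin [0.53842434 0.16929603 0.22      ] [0.52149329 0.16776647 0.22      ]
tip units [ 1.682  2.247 -0.262] z yaw(y-axis) 50.4 tip [ 0.4945 -0.3929  0.1977]
```

play_rows(turn=[[0, 0, 0], [0, 0, 0], [0, 0, 0], [0, 0, 0], [0, 0, 0], [0, 0, 0], [0, 0, 0], [0, 0, 0], [0, 0, 0], [0, 0, 0]], offset=[[0, 0, -0.16], [0, 0, -0.1], [0.129, 0.173, 0], [0.129, 0.173, 0], [0.129, 0.173, 0], [0.129, 0.173, 0], [0.129, 0.173, 0], [0.129, 0.173, 0], [0.129, 0.173, 0], [0.129, 0.173, 0]], gripper=[0.8, 0.8, 0.8, 0.8, 0.8, 0.8, 0.8, 0.8, 0.8, 0.8])

```text
clock: 27.1
eef_pos: [0.5119, -0.0464, 0.2038]
ee_rot: [0.338, 0.941, 0.001, 0.0]
force: [1.0, 0.7, -0.9]
grip_width: 0.0344
gripper_force: 40.3
```

play_rows(turn=[[0, 0, 0], [0, 0, 0], [0, 0, 0], [0, 0, 0], [0, 0, 0], [0, 0, 0.063], [0, 0, 0.063], [0, 0, 0.063], [0, 0, 0.063], [0, 0, 0.063]], offset=[[0.129, 0.173, 0], [0.129, 0.173, 0], [0.129, 0.173, 0], [0.129, 0.173, 0], [0.129, 0.173, 0], [0, 0, 0], [0, 0, 0], [0, 0, 0], [0, 0, 0], [0, 0, 0]], gripper=[0.8, 0.8, 0.8, 0.8, 0.8, 0.8, 0.8, 0.8, 0.8, 0.8])

```text
clock: 28.1
eef_pos: [0.5227, 0.1674, 0.2037]
ee_rot: [0.627, 0.779, 0.001, -0.0]
force: [0.3, 0.7, -0.6]
grip_width: 0.0348
gripper_force: 40.4
```

play_rows(turn=[[0, 0, 0.062], [0, 0, 0], [0, 0, 0], [0, 0, 0], [0, 0, 0], [0, 0, 0], [0, 0, 0], [0, 0, 0], [0, 0, 0], [0, 0, 0]], offset=[[0, 0, 0], [0, 0, 0], [0, 0, 0], [0, 0, 0], [0, 0, 0], [0, 0, 0], [0, 0, 0], [0, 0, 0], [0, 0, 0], [0, 0, 0]], gripper=[0.8, 0.8, 0.8, 0.8, 0.8, 0.8, 0.8, 0.8, 0.8, 0.8])

```text
clock: 29.1
eef_pos: [0.5227, 0.1674, 0.2031]
ee_rot: [0.674, 0.739, 0.0, 0.0]
force: [-0.5, 0.2, -1.2]
grip_width: 0.035
gripper_force: 40.4
```

Run:
```python
from h import *
got([.5215,.165,.115])
```

```text
tip units [-0.012 -0.007  0.661] z yaw(y-axis) 5.2 tip [0.5227 0.1674 0.2471]
```

play_rows(turn=[[0, 0, 0], [0, 0, 0], [0, 0, 0], [0, 0, 0], [0, 0, 0], [0, 0, 0], [0, 0, 0], [0, 0, 0], [0, 0, 0], [0, 0, 0]], offset=[[-0.01, -0.03, 0], [0, 0, 0.15], [0, 0, 0.15], [0, 0, 0.15], [0, 0, 0.15], [0, 0, 0.06], [0, 0, 0], [0, 0, 0], [0, 0, 0], [0, 0, 0]], gripper=[0.8, 0.8, 0.8, 0.8, 0.8, 0.8, 0.8, 0.1, -0.05, -0.05])

```text
clock: 30.1
eef_pos: [0.5187, 0.1653, 0.0729]
ee_rot: [0.674, 0.739, 0.002, 0.001]
force: [4.7, 1.1, 1.7]
grip_width: 0.0448
gripper_force: 0.0
```

play_rows(turn=[[0, 0, 0], [0, 0, 0], [0, 0, 0], [0, 0, 0], [0, 0, 0], [0, 0, 0], [0, 0, 0], [0, 0, 0], [0, 0, 0], [0, 0, 0]], offset=[[0, 0, 0], [0, 0, -0.1], [0, 0, -0.2], [0, 0, -0.25], [0, 0, -0.25], [0, 0, -0.2], [-0.25, 0, 0], [-0.25, 0, 0], [-0.25, 0, 0], [-0.25, 0, 0]], gripper=[-0.05, -0.05, -0.05, -0.05, -0.05, -1, -1, -1, -1, -1])

```text
clock: 31.1
eef_pos: [0.5339, -0.0361, 0.2717]
ee_rot: [0.674, 0.739, 0.0, -0.001]
force: [1.2, -0.2, 0.1]
grip_width: 0.0856
gripper_force: 0.0
```

Run:
```python
from h import *
c=camera("top");W=pts(c);F=c["frame"].astype(int);print("top",packs(W,F));o,T=state()
cv2.imwrite("pics/t6.png",c["frame"][:,:,::-1]);print(tip(),T.round(3).tolist(),o["q"].round(2))
Z=W[...,2]
m=((Z>.06)&(Z<.085)&(W[...,0]>.25)&(W[...,0]<.66)&(W[...,1]<0)).astype(np.uint8)
k,l,s,ce=cv2.connectedComponentsWithStats(m)
for i in range(1,k):
    if s[i,4]>60: p=W[l==i];print("cup",((p.min(0)+p.max(0))/2).round(3),F[l==i].mean(0).round())
m=((F[...,0]-F[...,2]>28)&(Z<.012)&(abs(W[...,0]-.55)<.08)&(abs(W[...,1]+.16)<.08))
p=np.argwhere(m)[:,::-1].astype(np.float32);hull=cv2.convexHull(p)
q=np.array([ray(c,u,v,.004)[:2] for u,v in hull[:,0]]);print(len(p),q.min(0),q.max(0),cv2.minEnclosingCircle(q.astype(np.float32)))
```

```text
top []
[ 0.5332355  -0.04686467  0.316659  ] [[-0.079, 0.997, 0.001, 0.533], [0.997, 0.08, -0.003, -0.047], [-0.003, 0.001, -1.0, 0.273], [0.0, 0.0, 0.0, 1.0]] [-0.81  0.33  1.07  1.72 -0.3   1.27  0.41]
cup [ 0.551 -0.163  0.072] [72. 69. 69.]
cup [ 0.424 -0.186  0.07 ] [ 83.  93. 129.]
652 [ 0.50187926 -0.20501025] [ 0.59946302 -0.11187653] ((0.5502058267593384, -0.15669606626033783), 0.04937111213803291)
```

View pics/t6.png

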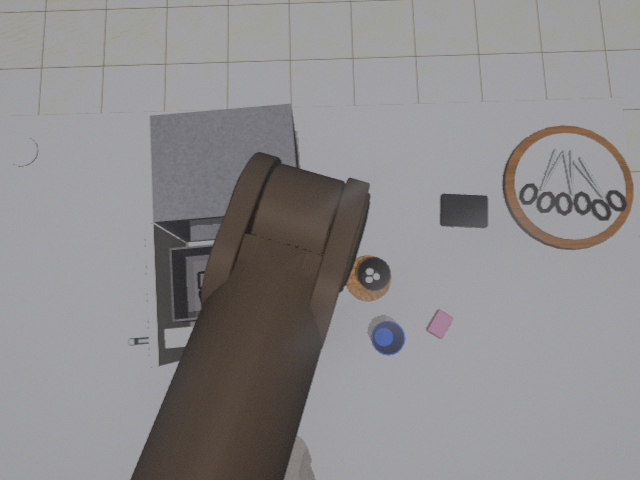

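```bash
cat > fk.py <<'E'
import numpy as np,itertools
from scipy.spatial.transform import Rotation as R
S=[([-1.405,.435,.025,1.574,-.012,1.134,-.075],[.166,.602,.191],[.134,.991,-.001,0]),
([-.401,.334,.383,1.46,-.123,1.373,1.612],[.603,.0218,.3104],[-.026,1,-.002,0]),
([-1.12,.3,.71,2.05,-.25,.87,-.18],[.4299,.204,.128],[.674,.738,.003,.001]),
([.08,.52,.8,1.59,-.4,1.2,1.84],[.4919,-.3955,.201],[.343,.939,-.002,.001]),
([-.81,.33,1.07,1.72,-.3,1.27,.41],[.533,-.047,.273],R.from_matrix([[-.079,.997,.001],[.997,.08,-.003],[-.003,.001,-1]]).as_quat())]
z=lambda a:R.from_euler('z',a).as_matrix()
y=lambda a:R.from_euler('y',a).as_matrix()
def chain(q,s,o0,o7):
    F=[];M=z(o0+s[0]*q[0]);F.append(M);M=M@y(q[1]);F.append(M);M=M@z(s[1]*q[2]);F.append(M);M=M@y(q[3]);F.append(M)
    M=M@z(s[2]*q[4]);F.append(M);M=M@y(q[5]);F.append(M);M=M@z(s[3]*q[6]+o7);F.append(M);return F
E
python3 - <<'E'
from fk import *
best=[]
for s in itertools.product([1,-1],repeat=4):
  for a in range(8):
    for b in range(8):
      e=[ (R.from_matrix(chain(q,s,a*np.pi/4,b*np.pi/4)[-1]).inv()*R.from_quat(r)).magnitude() for q,p,r in S]
      best.append((max(e),s,a,b,np.round(e,3)))
best.sort(key=lambda t:t[0]);print(best[:4])
_,s,a,b,_=best[0]
A=[];B=[]
for q,p,r in S:
    F=chain(q,s,a*np.pi/4,b*np.pi/4)
    A.append(np.c_[[0,0,1],F[1][:,2],F[3][:,2],F[5][:,2],F[5][:,0],F[1][:,0],F[3][:,0]]);B.append(p)
A=np.vstack(A);B=np.hstack(B)
for cols in([0,1,2,3],[0,1,2,3,4],list(range(7))):
    x,res,_,_=np.linalg.lstsq(A[:,cols],B,rcond=None);print(cols,x.round(4),np.abs(A[:,cols]@x-B).max())
E
```

```text
[(0.011376042660995836, (-1, -1, -1, -1), 7, 1, array([0.002, 0.005, 0.009, 0.011, 0.004])), (0.012206187317943698, (-1, -1, -1, -1), 6, 0, array([0.003, 0.006, 0.012, 0.01 , 0.005])), (0.012556320959196884, (-1, -1, -1, -1), 3, 5, array([0.003, 0.006, 0.011, 0.013, 0.006])), (0.01329420528187423, (-1, -1, -1, -1), 0, 2, array([0.001, 0.003, 0.004, 0.013, 0.003]))]
[0, 1, 2, 3] [-2.4439  1.4502 -0.0391 -1.3094] 0.3037698720149814
[0, 1, 2, 3, 4] [1.8263 1.4884 0.3775 2.8359 0.4059] 0.28800536536845
[0, 1, 2, 3, 4, 5, 6] [ 2.847   0.4598  0.4207  2.9194  0.4908  0.3799 -0.1955] 0.3037173996048137
```

Run:
```python
from fk import *
for a,b in((0,2),(7,1),(6,0),(1,3),(3,5),(4,6)):
    A=[];B=[]
    for q,p,r in S:
        F=chain(q,(-1,)*4,a*np.pi/4,b*np.pi/4)
        A.append(np.c_[[0,0,1],F[1][:,2],F[3][:,2],F[5][:,2],F[5][:,0],F[1][:,0],F[3][:,0]]);B.append(p)
    A=np.vstack(A);B=np.hstack(B)
    for cols in([0,1,2,3],[0,1,2,3,4]):
        x=np.linalg.lstsq(A[:,cols],B,rcond=1e-3)[0];print(a,cols,x.round(4),np.abs(A[:,cols]@x-B).max().round(4))
```

```text
0 [0, 1, 2, 3] [2.0185 0.4257 0.4882 2.004 ] 0.0526
0 [0, 1, 2, 3, 4] [ 1.5187  0.4212  0.4394  1.5188 -0.0475] 0.052
7 [0, 1, 2, 3] [-2.4439  1.4502 -0.0391 -1.3094] 0.3038
7 [0, 1, 2, 3, 4] [1.8263 1.4884 0.3775 2.8359 0.4059] 0.288
6 [0, 1, 2, 3] [-5.4895  1.6065 -0.5314 -4.0217] 0.6235
6 [0, 1, 2, 3, 4] [3.0327 1.6828 0.2999 4.2511 0.81  ] 0.613
1 [0, 1, 2, 3] [ 5.2838 -0.8669  0.7414  3.9776] 0.3472
1 [0, 1, 2, 3, 4] [ 2.29   -0.8937  0.4493  1.0714 -0.2845] 0.3361
3 [0, 1, 2, 3] [ 2.3936 -1.514   0.0799  0.743 ] 0.2943
3 [0, 1, 2, 3, 4] [ 4.8947 -1.4917  0.3239  3.171   0.2377] 0.3035
4 [0, 1, 2, 3] [-2.0688 -0.4896 -0.4473 -2.5704] 0.1917
4 [0, 1, 2, 3, 4] [ 5.2023 -0.4245  0.262   4.488   0.6911] 0.0625
```

Run:
```python
from fk import *
from scipy.optimize import least_squares
names=["d1","d3","d5","y3","y5","x3","x5","x1","y1","x7","y7"]
def cols(q,o):
    F=chain(q,(-1,)*4,o,0)
    return np.c_[F[1][:,2],F[3][:,2],F[1][:,1],F[3][:,1],F[1][:,0],F[3][:,0],F[0][:,0],F[0][:,1],F[5][:,0],F[5][:,1]],F[5][:,2]
# fixed d1-d7 via z: unknown c=d1 with d7 fixed .25 (degenerate)
def f(p,w=.003,full=False):
    r=[]
    for q,pos,_ in S:
        C,zz=cols(q,p[0]);r.append(np.array([0,0,p[1]])+.25*zz+C@p[2:]-pos)
    r=np.concatenate(r);
    return r if full else np.r_[r/.002, p[4:]/.05, p[0]/.02]
s=least_squares(f,np.r_[0,.3,.42,.42,np.zeros(8)]);print(dict(zip(["o0","d1","d3","d5","y3","y5","x3","x5","x1","y1","x7","y7"],s.x.round(4))));print(np.abs(f(s.x,full=True)).max())
```

```text
{'o0': np.float64(-0.0067), 'd1': np.float64(0.1112), 'd3': np.float64(0.5629), 'd5': np.float64(0.4299), 'y3': np.float64(-0.0172), 'y5': np.float64(-0.0164), 'x3': np.float64(-0.0041), 'x5': np.float64(0.0005), 'x1': np.float64(0.0006), 'y1': np.float64(-0.0172), 'x7': np.float64(0.0001), 'y7': np.float64(0.0005)}
0.002057498063586096
```

```bash
cat >> fk.py <<'E'
from scipy.optimize import least_squares
LO=np.array([-2.62,-.44,-1.27,.08,-1.32,.12,-2.74])+.08;HI=np.array([2.62,2.09,1.32,2.57,4.46,2.,2.74])-.08
P=dict(d1=.245,d3=.42,d5=.43,d7=.25,y1=-.05)
def fk(q):
    F=chain(q,(-1,)*4,-.007,np.pi/2)
    p=np.array([0,0,P['d1']])+P['y1']*F[0][:,1]+P['d3']*F[1][:,2];e=p
    p=p+P['d5']*F[3][:,2];w=p
    return p+P['d7']*F[5][:,2],F[6],e,w
E
python3 - <<'E'
from fk import *
import fk as m
def f(p):
    m.P.update(d1=p[0],d3=p[1],d5=p[2],y1=p[3]);return np.r_[np.concatenate([fk(q)[0]-x for q,x,_ in S])/.002,(p[1]-.42)/.05]
for d7 in(.3,.35,.4):
    m.P['d7']=d7;s=least_squares(f,[.3,.42,.42,-.05]);print(d7,s.x.round(4),np.abs(s.fun[:-1]).max()*.002)
E
```

```text
0.3 [ 0.1887  0.5371  0.4284 -0.0472] 0.008837651846023586
0.35 [ 0.239   0.5368  0.4285 -0.0471] 0.008839530059910783
0.4 [ 0.2894  0.5364  0.4286 -0.047 ] 0.008841408499548287
```

```bash
cat >> fk.py <<'E'
P.update(d1=.239,d3=.537,d5=.4285,d7=.35,y1=-.047)
def ikpose(p,M,q0,reg=.05):
    def f(q):
        x,Q,_,_=fk(q);return np.r_[(x-p)/.005,R.from_matrix(M.T@Q).as_rotvec()/.02,reg*(q-q0)]
    s=least_squares(f,np.clip(q0,LO+.01,HI-.01),bounds=(LO,HI));x,Q,_,_=fk(s.x)
    return s.x,np.linalg.norm(x-p),R.from_matrix(M.T@Q).magnitude()
def grasp(psi,al,cam):
    h=np.array([np.cos(psi),np.sin(psi),0]);k=np.array([0,0,1.]);d=np.sin(al)*h-np.cos(al)*k
    X=cam*(np.cos(al)*h+np.sin(al)*k);return np.c_[X,np.cross(d,X),d]
E
python3 - <<'E'
from fk import *
rng=np.random.default_rng(0)
qn=np.array(S[-1][0]);g=np.array([.551,-.163,.055])
for psi in np.radians([-60,-20,0,30,60,90,120,150,180]):
  for al in np.radians([40,55]):
    for cam in(1,-1):
      M=grasp(psi,al,cam);p=g+M[:,2]*(.019+.044)
      b=None
      for t in range(8):
        q0=qn if t==0 else rng.uniform(LO,HI)
        q,e,a=ikpose(p,M,q0)
        if e<.008 and a<.03 and (b is None or np.abs(q-qn).max()<np.abs(b-qn).max()): b=q
      if b is not None: print(round(np.degrees(psi)),round(np.degrees(al)),cam,b.round(2),"elbow/wrist",fk(b)[2].round(2),fk(b)[3].round(2))
E
```

```text
-60 40 1 [-0.46  0.66  0.48  2.22  1.52  0.34  2.09] elbow/wrist [0.31 0.1  0.66] [ 0.46 -0.    0.27]
-60 40 -1 [-0.2   0.62  0.13  2.19  1.54  0.55 -1.02] elbow/wrist [0.31 0.01 0.68] [ 0.46 -0.    0.27]
-60 55 1 [-0.18  0.73 -0.04  2.23  1.76  0.94  1.8 ] elbow/wrist [0.36 0.02 0.64] [0.43 0.04 0.22]
-60 55 -1 [-0.36  0.73  0.2   2.25  1.77  0.79 -1.41] elbow/wrist [0.35 0.08 0.64] [0.43 0.04 0.22]
-20 40 1 [ 0.67  0.7  -0.69  2.28  2.33  0.66  2.38] elbow/wrist [ 0.24 -0.25  0.65] [ 0.38 -0.1   0.27]
-20 40 -1 [ 0.98  1.01 -1.19  2.26  2.15  1.02 -0.33] elbow/wrist [ 0.21 -0.41  0.52] [ 0.38 -0.1   0.27]
-20 55 1 [ 0.71  0.88 -0.77  2.4   2.64  1.13  2.2 ] elbow/wrist [ 0.28 -0.31  0.58] [ 0.33 -0.08  0.22]
-20 55 -1 [ 0.97  1.2  -1.19  2.38  2.56  1.35 -0.49] elbow/wrist [ 0.24 -0.44  0.44] [ 0.33 -0.08  0.22]
0 40 1 [ 0.93  0.77 -0.82  2.25  2.55  0.45  2.66] elbow/wrist [ 0.18 -0.33  0.63] [ 0.37 -0.16  0.27]
0 40 -1 [ 1.14  1.02 -1.19  2.23  2.2   0.69  0.04] elbow/wrist [ 0.15 -0.44  0.52] [ 0.37 -0.16  0.27]
0 55 1 [ 0.98  0.91 -0.82  2.36  3.05  0.8   2.36] elbow/wrist [ 0.
[... 1944 characters left out ...]
 1.44 -0.81  1.84 -1.1 ] elbow/wrist [0.5  0.09 0.43] [ 0.71 -0.26  0.27]
150 55 1 [ 0.31  1.08 -0.05  1.18 -0.17  1.82  1.37] elbow/wrist [ 0.43 -0.19  0.49] [ 0.75 -0.28  0.22]
150 55 -1 [-0.01  1.15  0.63  1.23 -0.52  1.92 -1.39] elbow/wrist [ 0.49 -0.04  0.46] [ 0.75 -0.28  0.22]
180 40 1 [-0.07  0.95  0.4   1.4  -0.14  1.52  1.92] elbow/wrist [ 0.44 -0.02  0.55] [ 0.74 -0.16  0.27]
180 40 -1 [-0.4   1.21  1.12  1.44 -0.6   1.68 -0.75] elbow/wrist [0.48 0.15 0.43] [ 0.74 -0.16  0.27]
180 55 1 [ 0.15  1.08 -0.02  1.19  0.14  1.83  1.67] elbow/wrist [ 0.46 -0.12  0.49] [ 0.79 -0.16  0.22]
180 55 -1 [-0.35  1.34  1.13  1.27 -0.52  1.92 -0.75] elbow/wrist [0.51 0.13 0.36] [ 0.79 -0.16  0.22]
```

```bash
cat > pour.py <<'E'
from fk import *
BIN=np.array([.538,.165])
def pour(q0,ut,down=-.75,zr=.205,reg=.15,xy=BIN):
    def pen(q):
        x,Q,e,w=fk(q);t=x-.044*Q[:,2];u=Q@ut;rim=t-.019*Q[:,2]+.024*u
        r=[(rim[0]-xy[0])/.01,(rim[1]-xy[1])/.01,(rim[2]-zr)/.01,max(0,u[2]-down)/.02]
        for s in(.0,.08,.16,.24):
            c=t-s*Q[:,2];rad=.045 if s<.1 else .065
            z=max(0,.22+rad-c[2]);yy=max(0,c[1]-(.235-rad));xx=max(0,c[0]-(.62-rad))
            r.append(min(z,yy)/.005);r.append(min(z,xx)/.005);r.append(max(0,.15+rad-c[2])/.005)
        return r
    s=least_squares(lambda q:np.r_[pen(q),reg*(q-q0)],np.clip(q0,LO+.01,HI-.01),bounds=(LO,HI))
    return s.x,np.linalg.norm(pen(s.x)),fk(s.x)[1]@ut
E
python3 - <<'E'
from pour import *
rng=np.random.default_rng(1);qn=np.array(S[-1][0]);g=np.array([.551,-.163,.055])
out=[]
for psi in np.radians([80,90,105,120,150]):
  for al in np.radians([40,50,60]):
    for cam in(1,-1):
      M=grasp(psi,al,cam);q,e,a=ikpose(g+M[:,2]*.063,M,qn)
      if e>.01 or a>.03: continue
      ut=M.T@[0,0,1]
      for t in range(12):
        q0=q+(0 if t==0 else 1)*rng.normal(0,.9,7)
        qp,pn,u=pour(np.clip(q0,LO,HI),ut)
        if pn<1: out.append((np.abs(qp-q).max(),round(np.degrees(psi)),round(np.degrees(al)),cam,q.round(2),qp.round(2),u.round(2),fk(qp)[1][:,2].round(2)))
out.sort(key=lambda t:t[0])
for o in out[:10]: print(*o)
E
```

```text
2.099394577224542 150 50 -1 [-0.15  1.2   0.91  1.31 -0.68  1.92 -1.23] [ 0.9   1.25 -1.19  2.05 -1.24  0.57  0.83] [-0.41 -0.52 -0.75] [0.28 0.96 0.04]
2.099394577226587 150 50 -1 [-0.15  1.2   0.91  1.31 -0.68  1.92 -1.23] [ 0.9   1.25 -1.19  2.05 -1.24  0.57  0.83] [-0.41 -0.52 -0.75] [0.28 0.96 0.04]
2.2193673173934174 120 60 -1 [ 0.14  1.12  0.58  1.34 -0.82  1.92 -1.69] [ 0.9   1.25 -1.19  2.02 -1.18  0.58  0.53] [-0.57 -0.33 -0.75] [0.26 0.96 0.04]
2.2461891281619146 120 60 -1 [ 0.14  1.12  0.58  1.34 -0.82  1.92 -1.69] [ 0.9   1.25 -1.19  2.03 -1.2   0.57  0.56] [-0.57 -0.33 -0.75] [0.27 0.96 0.04]
2.259342770685609 120 60 -1 [ 0.14  1.12  0.58  1.34 -0.82  1.92 -1.69] [ 0.87  1.19 -1.12  2.02 -1.24  0.66  0.57] [-0.57 -0.34 -0.75] [0.25 0.97 0.04]
2.284706723201491 105 60 -1 [ 0.11  1.13  0.72  1.48 -1.04  1.92 -1.71] [ 0.87  1.19 -1.11  2.02 -1.24  0.67  0.57] [-0.57 -0.34 -0.75] [0.25 0.97 0.04]
2.299062444137809 105 60 -1 [ 0.11  1.13  0.72  1.48 -1.04  1.92 -1.71] [ 0.89  1.23 -1.16  2.03 -1.24  0.6   0.59] [-0.57 -0.33 -0.75] [0.27 0.96 0.04]
2.3482180412112292 120 50 -1 [-0.06  1.16  0.93  1.45 -0.96  1.92 -1.52] [ 0.9   1.25 -1.19  2.05 -1.24  0.57  0.83] [-0.41 -0.52 -0.75] [0.28 0.96 0.04]
2.460506561705502 105 50 -1 [-0.05  1.14  0.96  1.56 -1.11  1.9  -1.63] [ 0.9   1.25 -1.19  2.05 -1.24  0.57  0.83] [-0.41 -0.52 -0.75] [0.28 0.96 0.04]
2.460567258503473 105 50 -1 [-0.05  1.14  0.96  1.56 -1.11  1.9  -1.63] [ 0.9   1.25 -1.19  2.05 -1.24  0.57  0.83] [-0.41 -0.52 -0.75] [0.28 0.96 0.04]
```

Run:
```python
from pour import *
rng=np.random.default_rng(1);qn=np.array(S[-1][0]);g=np.array([.551,-.163,.055])
out=[]
for psi in np.radians([-50,-65,-80,-95,-110]):
  for al in np.radians([40,48,56]):
    for cam in(1,-1):
      M=grasp(psi,al,cam)
      for k in range(3):
        q,e,a=ikpose(g+M[:,2]*.063,M,qn if k==0 else rng.uniform(LO,HI),.2)
        if e>.01 or a>.03: continue
        ut=M.T@[0,0,1]
        for t in range(8):
          q0=q+(0 if t==0 else 1)*rng.normal(0,.9,7)
          qp,pn,u=pour(np.clip(q0,LO,HI),ut)
          if pn<1: out.append((round(np.abs(qp-q).max(),2),round(np.degrees(psi)),round(np.degrees(al)),cam,q.round(2),qp.round(2),u.round(2),fk(qp)[1][:,2].round(2)))
out.sort(key=lambda t:t[0])
for o in out[:12]: print(*o)
```

```text
1.56 -95 48 -1 [-0.89  1.15  1.16  1.98 -0.28  0.62  0.11] [ 0.39  0.88 -0.4   1.86 -1.24  1.44  1.29] [ 0.24 -0.62 -0.75] [-0.1   0.99  0.04]
1.59 -80 56 1 [-1.01  1.27  1.24  2.14 -0.55  0.32 -2.66] [ 0.35  0.87 -0.35  1.86 -1.24  1.49 -1.57] [ 0.46 -0.48 -0.75] [-0.13  0.99  0.04]
1.59 -80 56 1 [-1.01  1.27  1.24  2.14 -0.55  0.32 -2.66] [ 0.35  0.87 -0.35  1.86 -1.24  1.49 -1.57] [ 0.46 -0.48 -0.75] [-0.13  0.99  0.04]
1.89 -65 56 1 [ 0.01  0.77 -0.3   2.17  1.68  1.15  1.87] [ 0.29  1.23 -1.19  2.48  3.07  1.92 -0.02] [-0.45 -0.49 -0.75] [0.98 0.19 0.04]
1.91 -50 48 1 [-0.78  0.88  0.93  2.36  2.94  0.3   0.67] [-0.48  0.75 -0.31  2.49  2.45  1.8  -1.25] [-0.64 -0.15 -0.75] [ 1.   -0.01  0.04]
1.92 -50 56 1 [-0.56  0.79  0.51  2.37  2.23  0.65  1.36] [ 0.32  0.88 -0.71  2.49  3.5   1.49 -0.56] [-0.24 -0.62 -0.75] [0.84 0.54 0.04]
1.96 -65 56 1 [ 0.3   0.89 -0.7   2.14  1.76  1.44  1.94] [ 0.29  1.23 -1.19  2.48  3.07  1.92 -0.02] [-0.45 -0.49 -0.75] [0.98 0.19 0.04]
1.98 -95 48 -1 [ 0.16  0.84 -0.48  1.86  1.2   1.33 -1.15] [ 0.82  1.29 -1.19  1.81 -0.63  0.9   0.82] [ 0.24 -0.62 -0.75] [-0.1   0.99  0.04]
1.99 -95 48 -1 [ 0.22  0.86 -0.57  1.85  1.24  1.39 -1.17] [ 0.82  1.29 -1.19  1.81 -0.63  0.9   0.82] [ 0.24 -0.62 -0.75] [-0.1   0.99  0.04]
2.02 -110 48 -1 [-0.5   0.87  0.54  1.8   0.43  0.96 -0.72] [ 0.39  0.88 -0.4   1.86 -1.24  1.44  1.3 ] [ 0.24 -0.62 -0.75] [-0.1   0.99  0.04]
2.12 -50 48 1 [-0.78  0.88  0.93  2.36  2.94  0.3   0.67] [ 0.65  1.23 -1.19  2.45  3.43  1.26 -0.33] [-0.46 -0.48 -0.75] [0.85 0.53 0.04]
2.23 -50 48 1 [ 0.13  0.68 -0.31  2.26  1.93  0.91  1.95] [ 0.42  1.23 -1.19  2.49  3.19  1.72 -0.28] [-0.56 -0.35 -0.75] [0.95 0.3  0.04]
```

Run:
```python
from fk import *
qn=np.array(S[-1][0]);psi=np.radians(-85.5);q=qn
for nm,t,al in(("now",[.533,-.047,.317],0),("tilt",[.55,-.09,.25],48),("G",[.551,-.149,.042],48),("L",[.551,-.149,.29],48),("B0",[.536,.2,.29],48),("B1",[.536,.21,.27],0),("B2",[.536,.225,.255],-35),("B3",[.536,.225,.255],-65),("B4",[.536,.225,.255],-90)):
    M=grasp(psi,np.radians(al),-1)
    q,e,a=ikpose(np.array(t)+.044*M[:,2],M,q,.05);print(nm,q.round(2),round(e,4),round(a,3),fk(q)[2].round(2),fk(q)[3].round(2))
```

```text
now [-0.82  0.31  1.08  1.74 -0.28  1.27  0.41] 0.0 0.0 [0.15 0.09 0.75] [ 0.53 -0.05  0.62]
tilt [-1.15  0.69  1.24  1.93  0.24  0.9  -0.08] 0.0 0.0 [0.19 0.29 0.65] [0.53 0.14 0.45]
G [-0.9   1.    0.99  2.05  0.11  0.47 -0.18] 0.0 0.0 [0.32 0.32 0.53] [0.53 0.08 0.25]
L [-1.07  0.58  1.24  1.91  0.36  0.9  -0.06] 0.0 0.0 [0.18 0.24 0.69] [0.53 0.08 0.49]
B0 [-1.39  0.77  1.11  1.56  0.13  1.43 -0.28] 0.0 0.0 [0.11 0.36 0.62] [0.52 0.43 0.49]
B1 [-1.15  0.43  0.98  1.71 -0.38  1.21  0.01] 0.0 0.0 [0.14 0.18 0.73] [0.54 0.21 0.58]
B2 [-0.78  0.42  0.82  1.85 -0.98  1.27  0.53] 0.0 0.0 [0.19 0.12 0.73] [0.55 0.05 0.51]
B3 [-0.08  0.53  0.11  1.89 -1.24  1.35  0.83] 0.0 0.0 [ 0.27 -0.03  0.7 ] [ 0.56 -0.05  0.38]
B4 [ 0.45  0.84 -0.57  1.86 -1.24  1.29  0.98] 0.0 0.0 [ 0.34 -0.22  0.6 ] [ 0.56 -0.08  0.26]
```

play_rows(turn=[[0, -0.05, 0], [0, -0.05, 0], [0, -0.05, 0], [0, -0.05, 0], [0, -0.05, 0], [0, -0.05, 0], [0, -0.05, 0], [0, -0.05, 0], [0, 0, 0], [0, 0, 0]], offset=[[0, 0, 0], [0, 0, 0], [0, 0, 0], [0, 0, 0], [0, 0, 0], [0, 0, 0], [0, 0, 0], [0, 0, 0], [0, 0, 0], [0, 0, 0]], gripper=[-1, -1, -1, -1, -1, -1, -1, -1, -1, -1])

```text
clock: 32.15
eef_pos: [0.5346, -0.0344, 0.2715]
ee_rot: [0.616, 0.675, -0.274, 0.3]
force: [0.7, -0.5, -0.0]
grip_width: 0.0855
gripper_force: 0.0
```

Run:
```python
from h import *
from fk import fk
o,T=state();print(T.round(3).tolist(),o["q"].round(3),fk(o["q"])[0]-T[:3,3])
g=np.array([.551,-.163,.058]);d=T[:3,2]
for k in(.09,0): got(g+d*(.019-k)+0)
c,W,_=wrist();Z=W[...,2];F=c["frame"].astype(int)
m=((Z>.06)&(Z<.085)&(W[...,0]>.4)&(W[...,0]<.66)&(W[...,1]<-.09)).astype(np.uint8)
k,l,s,ce=cv2.connectedComponentsWithStats(m)
for i in range(1,k):
    if s[i,4]>60: p=W[l==i];print("cup",s[i,4],((p.min(0)+p.max(0))/2).round(3),(p.max(0)-p.min(0)).round(3))
cv2.imwrite("pics/w7.png",c["frame"][:,:,::-1])
```

```text
[[-0.061, 0.996, 0.067, 0.535], [0.667, 0.09, -0.74, -0.034], [-0.743, -0.001, -0.67, 0.271], [0.0, 0.0, 0.0, 1.0]] [-1.341  0.692  1.248  1.831  0.205  1.13  -0.161] [ 0.00192064  0.03543678 -0.02219165]
tip units [0.359 0.024 1.061] z yaw(y-axis) 5.2 tip [ 0.5317 -0.0019  0.3009]
tip units [0.359 0.024 1.511] z yaw(y-axis) 5.2 tip [ 0.5317 -0.0019  0.3009]
cup 2070 [ 0.551 -0.158  0.071] [0.067 0.068 0.021]
cup 1367 [ 0.428 -0.181  0.068] [0.057 0.069 0.017]
cup 185 [ 0.53  -2.196  0.073] [0.259 0.035 0.024]
```

View pics/w7.png

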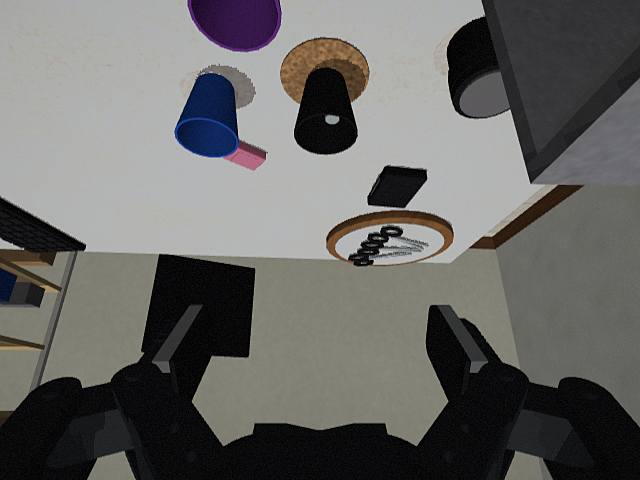

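```bash
sed -i 's/P.update(d1=.239.*/P.update(d1=.2894,d3=.5364,d5=.4286,d7=.40,y1=-.047)/' fk.py
python3 - <<'E'
from fk import *
q=np.array([-1.341,.692,1.248,1.831,.205,1.13,-.161]);psi=np.radians(-84.8)
print(fk(q)[0]-[.535,-.034,.271])
for nm,t,al in(("P",[.544,-.083,.114],48),("G",[.551,-.149,.045],48),("L",[.551,-.149,.29],48),("B0",[.536,.2,.29],48),("B1",[.536,.21,.27],0),("B2",[.536,.225,.255],-35),("B3",[.536,.225,.255],-65),("B3b",[.536,.225,.255],-75),("B4",[.536,.225,.255],-90)):
    M=grasp(psi,np.radians(al),-1)
    q,e,a=ikpose(np.array(t)+.044*M[:,2],M,q,.05);print(nm,q.round(2),round(e,4),round(a,3),fk(q)[2].round(2),fk(q)[3].round(2))
E
```

```text
[ 0.00457344 -0.00269623 -0.00504146]
P [-1.11  0.92  1.06  2.02  0.1   0.7  -0.21] 0.0 0.0 [0.23 0.36 0.62] [0.52 0.18 0.35]
G [-0.96  1.03  0.98  2.05  0.08  0.5  -0.21] 0.0 0.0 [0.3  0.35 0.57] [0.53 0.11 0.28]
L [-1.13  0.62  1.24  1.93  0.32  0.91 -0.08] 0.0 0.0 [0.18 0.26 0.73] [0.53 0.11 0.53]
B0 [-1.41  0.82  1.1   1.52  0.09  1.45 -0.3 ] 0.0 0.0 [0.11 0.38 0.65] [0.51 0.46 0.53]
B1 [-1.15  0.43  0.99  1.71 -0.38  1.21  0.03] 0.0 0.0 [0.14 0.18 0.78] [0.54 0.21 0.63]
B2 [-0.73  0.44  0.83  1.85 -0.97  1.3   0.6 ] 0.0 0.0 [0.2  0.12 0.77] [0.55 0.02 0.55]
B3 [-0.12  0.59  0.29  1.89 -1.24  1.48  0.94] 0.0 0.0 [ 0.3  -0.01  0.73] [ 0.57 -0.1   0.41]
B3b [ 0.14  0.69 -0.03  1.87 -1.24  1.45  0.99] 0.0 0.0 [ 0.33 -0.1   0.7 ] [ 0.57 -0.12  0.35]
B4 [ 0.36  0.88 -0.31  1.84 -1.24  1.47  1.08] 0.0 0.0 [ 0.37 -0.19  0.63] [ 0.57 -0.13  0.26]
```

play_rows(turn=[[0, 0, 0], [0, 0, 0], [0, 0, 0], [0, 0, 0], [0, 0, 0], [0, 0, 0], [0, 0, 0], [0, 0, 0], [0, 0, 0], [0, 0, 0]], offset=[[0.045, 0.003, 0.13], [0.045, 0.003, 0.13], [0.045, 0.003, 0.13], [0.045, 0.003, 0.13], [0.045, 0.003, 0.13], [0.045, 0.003, 0.13], [0.045, 0.003, 0.13], [0.045, 0.003, 0.13], [0, 0, 0], [0, 0, 0]], gripper=[-1, -1, -1, -1, -1, -1, -1, -1, -1, -1])

```text
clock: 33.2
eef_pos: [0.5497, -0.1407, 0.08]
ee_rot: [0.617, 0.674, -0.274, 0.3]
force: [-0.2, -0.1, -0.3]
grip_width: 0.0847
gripper_force: 0.0
```

Run:
```python
from h import *
o,T=state();d=T[:3,2];print(d,T[:3,1],o["q"].round(2))
g=np.array([.551,-.163,.058]);got(g+d*.019)
c,W,_=wrist();Z=W[...,2]
m=((Z>.06)&(Z<.085)&(abs(W[...,0]-.55)<.06)&(abs(W[...,1]+.16)<.06))
p=W[m];print("cup",m.sum(),((p.min(0)+p.max(0))/2).round(3),(p.max(0)-p.min(0)).round(3))
L=(W-T[:3,3])@T[:3,:3];print("cup in tool",((L[m].min(0)+L[m].max(0))/2).round(3))
f=(L[...,2]<-.03)&(L[...,2]>-.075)&(abs(L[...,0])<.03)&(abs(L[...,1])<.07)
print("fingers y",np.percentile(L[f][:,1],[1,99]),"inner",L[f][:,1][L[f][:,1]<0].max(),L[f][:,1][L[f][:,1]>0].min(),"z",L[f][:,2].max())
```

```text
[ 0.06672494 -0.73916527 -0.67021077] [0.99611417 0.08804716 0.0020654 ] [-1.05  0.92  1.05  2.04  0.12  0.64 -0.21]
tip units [ 0.007 -0.004  0.471] z yaw(y-axis) 5.1 tip [ 0.5468 -0.1082  0.1095]
cup 6410 [ 0.551 -0.158  0.07 ] [0.067 0.068 0.02 ]
cup in tool [-0.005 -0.     0.019]
fingers y [-0.05654715  0.05458887] inner -0.043085598295116594 0.04088640850025354 z -0.053162563055723956
```

play_rows(turn=[[0, 0, 0], [0, 0, 0], [0, 0, 0], [0, 0, 0], [0, 0, 0], [0, 0, 0], [0, 0, 0], [0, 0, 0], [0, 0, 0], [0, 0, 0]], offset=[[0, 0, 0.06], [0, 0, 0.06], [0, 0, 0.06], [0, 0, 0.06], [0, 0, 0.06], [0, 0, 0.06], [0, 0, 0.06], [0, 0, 0.04], [0, 0, 0], [0, 0, 0]], gripper=[-1, -1, -1, -1, -1, -1, -1, -1, -1, -0.8], force=30)

```text
clock: 34.25
eef_pos: [0.5557, -0.208, 0.0169]
ee_rot: [0.616, 0.675, -0.274, 0.3]
force: [0.7, 0.8, 0.2]
grip_width: 0.0768
gripper_force: 0.0
```

play_rows(turn=[[0, 0, 0], [0, 0, 0], [0, 0, 0], [0, 0, 0], [0, 0, 0], [0, 0, 0], [0, 0, 0], [0, 0, 0], [0, 0, 0], [0, 0, 0]], offset=[[0, 0, 0], [0, 0, 0], [0, 0, 0], [0, 0, 0], [0, 0, 0], [0, 0, 0], [0, 0, 0], [0, 0, 0], [0, 0, 0], [0, 0, 0]], gripper=[-0.7, -0.6, -0.5, -0.4, -0.3, 0, 0.2, 0.2, 0.2, 0.2])

```text
clock: 35.25
eef_pos: [0.5562, -0.2078, 0.0174]
ee_rot: [0.616, 0.675, -0.274, 0.301]
force: [-1.3, 3.1, 5.7]
grip_width: 0.0647
gripper_force: 30.6
```

Run:
```python
from h import *
o,T=state();print(tip(),o["grip_width"],o["gripper_force"],o["force"].round(1))
up=T[:3,:3].T@[0,0,1];print("up in tool",up.round(3))
print((T[:3,3]).round(4).tolist())
```

```text
[ 0.55316541 -0.17524619  0.04687869] 0.06465471046267984 30.557170493202648 [-1.3  3.1  5.7]
up in tool [-0.743  0.001 -0.669]
[0.5562, -0.2078, 0.0174]
```

play_rows(turn=[[0, 0, 0], [0, 0, 0], [0, 0, 0], [0, 0, 0], [0, 0, 0], [0, 0, 0], [0, 0, 0], [0, 0, 0], [0, 0, 0], [0, 0, 0]], offset=[[0, 0, 0], [-0.037, 0, -0.033], [-0.074, 0, -0.067], [-0.13, 0, -0.117], [-0.13, 0, -0.117], [-0.13, 0, -0.117], [-0.13, 0, -0.117], [-0.13, 0, -0.117], [-0.13, 0, -0.117], [0, 0, 0]], gripper=[0.2, 0.2, 0.2, 0.2, 0.2, 0.2, 0.2, 0.2, 0.2, 0.2], force=40)

```text
clock: 36.25
eef_pos: [0.5569, -0.2089, 0.2606]
ee_rot: [0.617, 0.674, -0.272, 0.302]
force: [-0.4, -0.3, -1.7]
grip_width: 0.0641
gripper_force: 43.4
```

Run:
```python
from h import *
o,T=state();print(o["q"].round(2),o["grip_width"],o["gripper_force"])
got([.536,.195,.29])
c,W,_=wrist();s=camera("scene")
cv2.imwrite("pics/w8.png",np.hstack([cv2.resize(c["frame"][:,:,::-1],(400,300)),cv2.resize(s["frame"][60:360,120:520,::-1],(400,300))]))
c=camera("top");W=pts(c);F=c["frame"].astype(int);Z=W[...,2]
m=((F[...,0]-F[...,2]>28)&(Z<.012)&(abs(W[...,0]-.55)<.08)&(abs(W[...,1]+.16)<.08))
p=np.argwhere(m)[:,::-1].astype(np.float32);hull=cv2.convexHull(p)
q=np.array([ray(c,u,v,.004)[:2] for u,v in hull[:,0]]);print(len(p),q.min(0),q.max(0),cv2.minEnclosingCircle(q.astype(np.float32)))
```

```text
[-1.08  0.64  1.25  1.93  0.29  0.85 -0.04] 0.0640579803160984 43.396684053732315
tip units [ 1.246  0.079 -1.378] z yaw(y-axis) 5.2 tip [ 0.5538 -0.1764  0.2901]
91 [ 0.51265751 -0.16742122] [ 0.53442762 -0.11595711] ((0.5205771923065186, -0.1415904313325882), 0.026351451873779297)
```

View pics/w8.png

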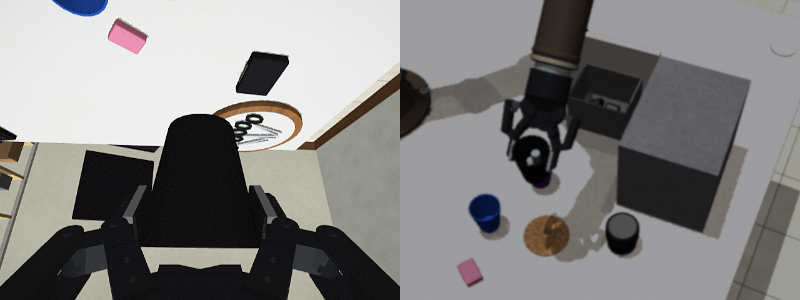

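play_rows(turn=[[0, 0, 0], [0, 0, 0], [0, 0, 0], [0, 0, 0], [0, 0, 0], [0, 0, 0], [0, 0, 0], [0, 0, 0], [0, 0, 0], [0, 0, 0]], offset=[[0.06, 0.004, -0.066], [0.12, 0.008, -0.133], [0.133, 0.008, -0.147], [0.133, 0.008, -0.147], [0.133, 0.008, -0.147], [0.133, 0.008, -0.147], [0.133, 0.008, -0.147], [0.133, 0.008, -0.147], [0.133, 0.008, -0.147], [0.133, 0.008, -0.147]], gripper=[0.2, 0.2, 0.2, 0.2, 0.2, 0.2, 0.2, 0.2, 0.2, 0.2])

```text
clock: 37.4
eef_pos: [0.5359, 0.1656, 0.2541]
ee_rot: [0.615, 0.675, -0.275, 0.3]
force: [1.3, 0.5, -0.8]
grip_width: 0.0639
gripper_force: 43.4
```

play_rows(turn=[[0, 0, 0], [0, 0.05, 0], [0, 0.05, 0], [0, 0.05, 0], [0, 0.05, 0], [0, 0.05, 0], [0, 0.05, 0], [0, 0.05, 0], [0, 0, 0], [0, 0, 0]], offset=[[0.06, 0.004, -0.066], [0, 0, 0], [0, 0, 0], [0, 0, 0], [0, 0, 0], [0, 0, 0], [0, 0, 0], [0, 0, 0], [0, 0, 0], [0, 0, 0]], gripper=[0.2, 0.2, 0.2, 0.2, 0.2, 0.2, 0.2, 0.2, 0.2, 0.2])

```text
clock: 38.4
eef_pos: [0.5356, 0.1806, 0.255]
ee_rot: [0.674, 0.737, -0.036, 0.038]
force: [-0.5, -0.3, -1.3]
grip_width: 0.0639
gripper_force: 43.4
```

Run:
```python
from h import *
o,T=state();print(o["q"].round(2),o["grip_width"]);ut=np.array([-.743,0,-.669])
def show():
    t=tip();d=T[:3,2];u=T[:3,:3]@ut;print("d",d.round(3),"u",u.round(3),"rim",(t-.019*d+.024*u).round(3))
show();got([.536,.215,.28])
```

```text
[-1.19  0.44  1.04  1.65 -0.28  1.28 -0.02] 0.06385657361249351
d [ 0.008 -0.105 -0.994] u [ 0.061 -0.666  0.743] rim [0.537 0.171 0.336]
tip units [0.157 0.017 0.078] z yaw(y-axis) 5.2 tip [0.5353 0.1852 0.2988]
```

play_rows(turn=[[0, 0, 0], [0, 0, 0], [0, 0, 0], [0, 0.05, 0], [0, 0.05, 0], [0, 0.05, 0], [0, 0.05, 0], [0, 0.05, 0], [0, 0.05, 0], [0, 0.05, 0]], offset=[[0.09, 0.006, 0.064], [0.09, 0.006, 0.064], [0.09, 0.006, 0.064], [0.023, 0, 0], [0.023, 0, 0], [0.023, 0, 0], [0.023, 0, 0], [0.023, 0, 0], [0.023, 0, 0], [0.023, 0, 0]], gripper=[0.2, 0.2, 0.2, 0.2, 0.2, 0.2, 0.2, 0.2, 0.2, 0.2])

```text
clock: 39.4
eef_pos: [0.5324, 0.2631, 0.217]
ee_rot: [0.641, 0.702, 0.209, -0.23]
force: [-1.6, -0.4, -1.7]
grip_width: 0.0641
gripper_force: 43.6
```

Run:
```python
from h import *
o,T=state();print(o["q"].round(2),o["grip_width"]);ut=np.array([-.743,0,-.669])
t=tip();d=T[:3,2];u=T[:3,:3]@ut;print("d",d.round(3),"u",u.round(3),"rim",(t-.019*d+.024*u).round(3))
got([.536,.235,.255])
```

```text
[-0.66  0.43  0.72  1.85 -0.97  1.26  0.59] 0.06408408952212806
d [-0.055  0.588 -0.807] u [ 0.092 -0.99   0.101] rim [0.538 0.202 0.27 ]
tip units [-0.002  0.005 -0.017] z yaw(y-axis) 5.3 tip [0.5348 0.2372 0.2525]
```

play_rows(turn=[[0, 0.03, 0], [0, 0.03, 0], [0, 0.03, 0], [0, 0.03, 0], [0, 0.03, 0], [0, 0.03, 0], [0, 0.03, 0], [0, 0.03, 0], [0, 0.03, 0], [0, 0.03, 0]], offset=[[0.014, 0, 0], [0.014, 0, 0], [0.014, 0, 0], [0.014, 0, 0], [0.014, 0, 0], [0.014, 0, 0], [0.014, 0, 0], [0.014, 0, 0], [0.014, 0, 0], [0.014, 0, 0]], gripper=[0.2, 0.2, 0.2, 0.2, 0.2, 0.2, 0.2, 0.2, 0.2, 0.2])

```text
clock: 40.4
eef_pos: [0.5306, 0.2799, 0.238]
ee_rot: [0.545, 0.597, 0.395, -0.436]
force: [-0.1, -0.2, -1.6]
grip_width: 0.0645
gripper_force: 43.6
```

play_rows(turn=[[0, 0, 0], [0, 0, 0], [0, 0, 0], [0, 0, 0], [0, 0, 0], [0, 0, 0], [0, 0, 0], [0, 0, 0], [0, 0, 0], [0, 0, 0]], offset=[[0, 0, 0], [0, 0, 0], [0, 0, 0], [0, 0, 0], [0, 0, 0], [0, 0, 0], [0, 0, 0], [0, 0, 0], [0, 0, 0], [0, 0, 0]], gripper=[0.2, 0.2, 0.2, 0.2, 0.2, 0.2, 0.2, 0.2, 0.2, 0.2])

```text
clock: 41.4
eef_pos: [0.5312, 0.2779, 0.2402]
ee_rot: [0.545, 0.597, 0.396, -0.434]
force: [-0.2, 0.6, -0.3]
grip_width: 0.0643
gripper_force: 43.5
```

Run:
```python
from h import *
o,T=state();print(o["q"].round(2),o["grip_width"]);ut=np.array([-.743,0,-.669])
t=tip();d=T[:3,2];u=T[:3,:3]@ut;print("d",d.round(3),"u",u.round(3),"rim",(t-.019*d+.024*u).round(3));got([.536,.235,.255])
c,W,_=wrist();s=camera("scene");t=camera("top")
r=lambda f:cv2.resize(f[:,:,::-1],(400,300))
cv2.imwrite("pics/w9.png",np.vstack([np.hstack([r(c["frame"]),r(s["frame"][60:360,120:520])]),np.hstack([r(t["frame"][200:380,140:380]),r(s["frame"][100:220,270:430])])]))
```

```text
[-0.08  0.65  0.25  1.92 -1.31  1.54  1.03] 0.06427106182517824
d [-0.086  0.947 -0.309] u [ 0.079 -0.862 -0.5  ] rim [0.538 0.197 0.248]
tip units [ 0.004  0.005 -0.008] z yaw(y-axis) 5.2 tip [0.535  0.2362 0.2538]
```

View pics/w9.png

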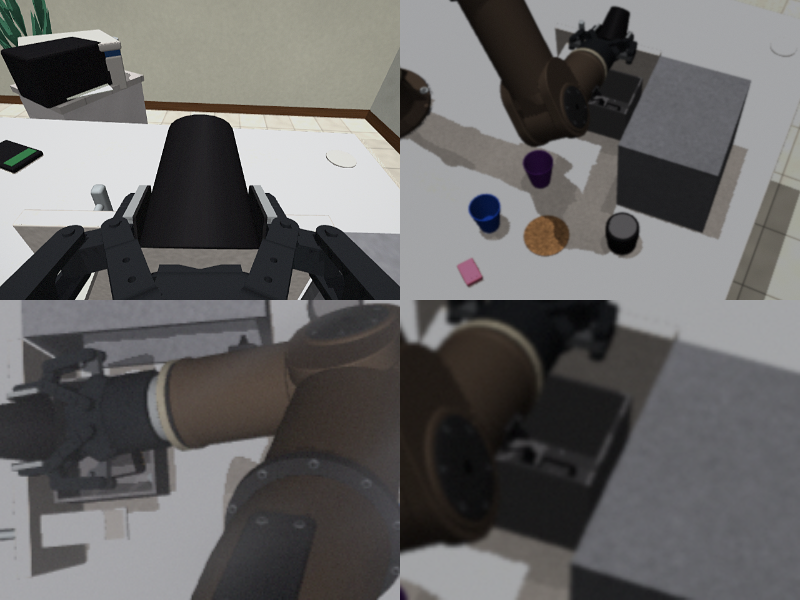

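play_rows(turn=[[0, 0, 0], [0, 0, 0], [0, 0, 0], [0, 0, 0], [0, 0, 0], [0, 0, 0], [0, 0, 0], [0, -0.05, 0], [0, -0.05, 0], [0, -0.05, 0]], offset=[[0, 0, 0.05], [0, 0, -0.05], [0, 0, 0.05], [0, 0, -0.05], [0, 0, 0], [0, 0, 0], [0, 0, 0], [-0.023, 0, 0], [-0.023, 0, 0], [-0.023, 0, 0]], gripper=[0.2, 0.2, 0.2, 0.2, 0.2, 0.2, 0.2, 0.2, 0.2, 0.2])

```text
clock: 42.55
eef_pos: [0.532, 0.2717, 0.2274]
ee_rot: [0.602, 0.658, 0.305, -0.334]
force: [-0.2, 0.5, -0.7]
grip_width: 0.064
gripper_force: 43.5
```

play_rows(turn=[[0, -0.05, 0], [0, -0.05, 0], [0, -0.05, 0], [0, -0.05, 0], [0, -0.05, 0], [0, -0.05, 0], [0, -0.05, 0], [0, -0.05, 0], [0, -0.05, 0], [0, -0.05, 0]], offset=[[-0.023, 0, 0], [-0.023, 0, 0], [-0.023, 0, 0], [-0.023, 0, 0], [-0.023, 0, 0], [-0.023, 0, 0], [-0.023, 0, 0], [-0.023, 0, 0], [-0.023, 0, 0], [-0.023, 0, -0.1]], gripper=[0.2, 0.2, 0.2, 0.2, 0.2, 0.2, 0.2, 0.2, 0.2, 0.2])

```text
clock: 43.55
eef_pos: [0.5335, 0.2328, 0.2264]
ee_rot: [0.673, 0.737, -0.038, 0.04]
force: [0.1, -0.3, -1.2]
grip_width: 0.0638
gripper_force: 43.5
```

play_rows(turn=[[0, -0.05, 0], [0, -0.05, 0], [0, -0.05, 0], [0, -0.05, 0], [0, -0.05, 0], [0, -0.05, 0], [0, -0.05, 0], [0, -0.05, 0], [0, 0, 0], [0, 0, 0]], offset=[[-0.023, 0, -0.1], [-0.023, 0, -0.05], [0, 0, 0], [0, 0, 0], [0, 0, 0], [0, 0, 0], [0, 0, 0], [0, 0, 0], [0, 0, 0], [0, 0, 0]], gripper=[0.2, 0.2, 0.2, 0.2, 0.2, 0.2, 0.2, 0.2, 0.2, 0.2])

```text
clock: 44.55
eef_pos: [0.5354, 0.2287, 0.2583]
ee_rot: [0.601, 0.658, -0.306, 0.335]
force: [-0.9, -1.7, 0.1]
grip_width: 0.0643
gripper_force: 43.6
```

Run:
```python
from h import *
o,T=state();print(o["q"].round(2),o["grip_width"]);ut=np.array([-.743,0,-.669])
t=tip();d=T[:3,2];u=T[:3,:3]@ut;print("d",d.round(3),"u",u.round(3));got([.553,-.17,.29])
for n in("scene","top"):
    c=camera(n);W=pts(c);F=c["frame"].astype(int);Z=W[...,2]
    m=((F[...,0]-F[...,2]>28)&(Z<.012)&(abs(W[...,0]-.55)<.08)&(abs(W[...,1]+.16)<.08))
    p=np.argwhere(m)[:,::-1].astype(np.float32);hull=cv2.convexHull(p)
    q=np.array([ray(c,u,v,.004)[:2] for u,v in hull[:,0]]);print(n,len(p),((q.min(0)+q.max(0))/2).round(4),q.max(0)-q.min(0),cv2.minEnclosingCircle(q.astype(np.float32)))
```

```text
[-1.24  0.79  0.63  1.36  0.34  1.66 -0.61] 0.06426623464140535
d [ 0.073 -0.805 -0.589] u [-0.009  0.103  0.994]
tip units [-1.301 -0.094  1.738] z yaw(y-axis) 5.2 tip [0.5322 0.2641 0.2841]
scene 1432 [ 0.552 -0.156] [0.09789234 0.09800708] ((0.5516569018363953, -0.15592871606349945), 0.049477413296699524)
top 1620 [ 0.5507 -0.1567] [0.09758375 0.09734732] ((0.5502545833587646, -0.1566218137741089), 0.04940129071474075)
```

play_rows(turn=[[0, 0.05, 0], [0, 0, 0], [0, 0, 0], [0, 0, 0], [0, 0, 0], [0, 0, 0], [0, 0, 0], [0, 0, 0], [0, 0, 0], [0, 0, 0]], offset=[[0, 0, 0], [-0.07, -0.004, 0.076], [-0.131, -0.008, 0.144], [-0.131, -0.008, 0.144], [-0.131, -0.008, 0.144], [-0.131, -0.008, 0.144], [-0.131, -0.008, 0.144], [-0.131, -0.008, 0.144], [-0.131, -0.008, 0.144], [-0.131, -0.008, 0.144]], gripper=[0.2, 0.2, 0.2, 0.2, 0.2, 0.2, 0.2, 0.2, 0.2, 0.2])

```text
clock: 45.65
eef_pos: [0.5518, -0.1065, 0.2616]
ee_rot: [0.618, 0.674, -0.272, 0.3]
force: [1.4, -0.1, -0.5]
grip_width: 0.0639
gripper_force: 43.6
```

play_rows(turn=[[0, 0, 0], [0, 0, 0], [0, 0, 0], [0, 0, 0], [0, 0, 0], [0, 0, 0], [0, 0, 0], [0, 0, 0], [0, 0, 0], [0, 0, 0]], offset=[[-0.131, -0.008, 0.144], [-0.131, -0.008, 0.144], [-0.06, -0.004, 0.066], [0, 0, 0], [0, 0, 0], [0, 0, 0], [0, 0, 0], [0, 0, 0], [0, 0, 0], [0, 0, 0]], gripper=[0.2, 0.2, 0.2, 0.2, 0.2, 0.2, 0.2, 0.2, 0.2, 0.2])

```text
clock: 46.65
eef_pos: [0.5571, -0.1989, 0.2609]
ee_rot: [0.616, 0.675, -0.274, 0.3]
force: [0.1, 0.2, -1.2]
grip_width: 0.0643
gripper_force: 43.6
```

Run:
```python
from h import *
o,T=state();print(o["q"].round(2),T[:3,2].round(3),o["grip_width"]);got([.553,-.1685,.048])
s=camera("scene");W=pts(s);F=s["frame"].astype(int)
m=(abs(W[...,0]-.551)<.05)&(abs(W[...,1]+.157)<.05)&(W[...,2]>.24)&(W[...,2]<.36)
cv2.imwrite("pics/s10.png",np.hstack([cv2.resize(s["frame"][90:240,300:440,::-1],(400,428)),cv2.resize(s["frame"][170:320,190:330,::-1],(400,428))]))
```

```text
[-0.85  0.44  0.78  1.91  0.63  1.04 -0.39] [ 0.068 -0.74  -0.669] 0.06428275564995602
tip units [ 0.894 -0.006  0.819] z yaw(y-axis) 5.2 tip [ 0.5541 -0.1663  0.2904]
```

View pics/s10.png

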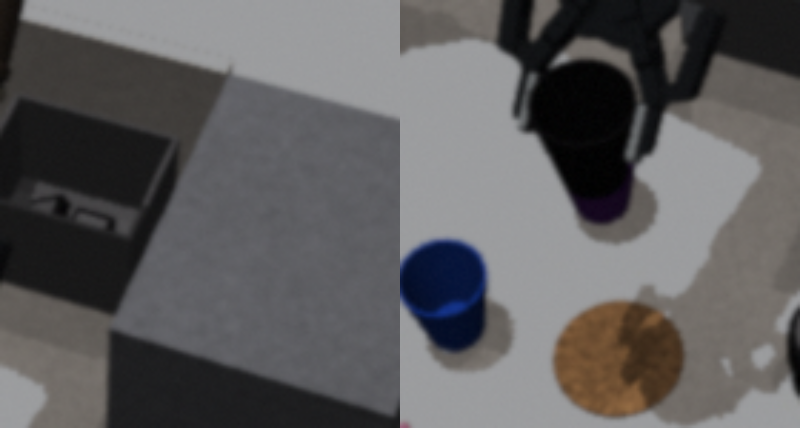

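play_rows(turn=[[0, 0, 0], [0, 0, 0], [0, 0, 0], [0, 0, 0], [0, 0, 0], [0, 0, 0], [0, 0, 0], [0, 0, 0], [0, 0, 0], [0, 0, 0]], offset=[[0.13, -0.006, 0.119], [0.13, 0, 0.119], [0.13, 0, 0.119], [0.13, 0, 0.119], [0.13, 0, 0.119], [0.13, 0, 0.119], [0.06, 0, 0.055], [0.03, 0, 0.027], [0.014, 0, 0.013], [0, 0, 0]], gripper=[0.2, 0.2, 0.2, 0.2, 0.2, 0.2, 0.2, 0.2, 0.2, 0.2])

```text
clock: 47.7
eef_pos: [0.5563, -0.2012, 0.0217]
ee_rot: [0.616, 0.675, -0.274, 0.301]
force: [0.3, 0.5, 0.1]
grip_width: 0.0639
gripper_force: 43.6
```

Run:
```python
from h import *
o,T=state();print(o["force"].round(1));got([.553,-.1685,.047])
```

```text
[0.3 0.5 0.1]
tip units [ 0.016 -0.001  0.013] z yaw(y-axis) 5.2 tip [ 0.5533 -0.1687  0.0512]
```

play_rows(turn=[[0, 0, 0], [0, 0, 0], [0, 0, 0], [0, 0, 0], [0, 0, 0], [0, 0, 0], [0, 0, 0], [0, 0, 0], [0, 0, 0], [0, 0, 0]], offset=[[0.008, 0, 0.007], [0.008, 0, 0.007], [0.003, 0, 0.003], [0, 0, 0], [0, 0, 0], [0, 0, 0], [0, 0, 0], [0, 0, 0], [0, 0, 0], [0, 0, 0]], gripper=[0.2, 0.2, 0.2, 0.2, 0.2, 0.2, 0.2, 0.2, 0.2, 0.2])

```text
clock: 48.7
eef_pos: [0.5565, -0.2015, 0.0174]
ee_rot: [0.616, 0.674, -0.274, 0.301]
force: [0.3, 2.2, 6.2]
grip_width: 0.0644
gripper_force: 43.4
```

play_rows(turn=[[0, 0, 0], [0, 0, 0], [0, 0, 0], [0, 0, 0], [0, 0, 0], [0, 0, 0], [0, 0, 0], [0, 0, 0], [0, 0, 0], [0, 0, 0]], offset=[[0, 0, 0], [0, 0, 0], [0, 0, 0], [0, 0, 0], [0, 0, 0], [0, 0, 0], [0, 0, 0], [0, 0, 0], [0, 0, 0], [0, 0, -0.03]], gripper=[-0.5, -0.6, -0.7, -0.8, -0.9, -1, -1, -1, -1, -1])

```text
clock: 49.7
eef_pos: [0.555, -0.1972, 0.0203]
ee_rot: [0.616, 0.674, -0.275, 0.3]
force: [-0.4, -0.3, 0.4]
grip_width: 0.0853
gripper_force: 0.0
```

play_rows(turn=[[0, 0, 0], [0, 0, 0], [0, 0, 0], [0, 0, 0], [0, 0, 0], [0, 0, 0], [0, 0, 0], [0, 0, 0], [0, 0, 0], [0, 0, 0]], offset=[[0, 0, -0.06], [0, 0, -0.08], [0, 0, -0.1], [0, 0, -0.12], [0, 0, -0.12], [-0.13, 0, -0.117], [-0.13, 0, -0.117], [-0.13, 0, -0.117], [-0.13, 0, -0.117], [-0.13, 0, -0.117]], gripper=[-1, -1, -1, -1, -1, -1, -1, -1, -1, -1])

```text
clock: 50.7
eef_pos: [0.5485, -0.1252, 0.2613]
ee_rot: [0.616, 0.675, -0.274, 0.3]
force: [0.6, 0.2, -0.4]
grip_width: 0.0851
gripper_force: 0.0
```

Run:
```python
from h import *
o,T=state();print(o["q"].round(2));print(tip())
for n in("top","scene"):
    c=camera(n);W=pts(c);F=c["frame"].astype(int);Z=W[...,2]
    m=(Z>.06)&(Z<.085)&(abs(W[...,0]-.55)<.06)&(abs(W[...,1]+.157)<.06)
    p=W[m]
    if len(p): print(n,m.sum(),((p.min(0)+p.max(0))/2).round(4),(p.max(0)-p.min(0)).round(3))
    m=((F[...,0]-F[...,2]>28)&(Z<.012)&(abs(W[...,0]-.55)<.08)&(abs(W[...,1]+.16)<.08));print(m.sum())
```

```text
[-0.96  0.45  0.75  1.88  0.59  1.14 -0.46]
[ 0.54548958 -0.09263829  0.2907395 ]
top 299 [ 0.5519 -0.1573  0.0717] [0.067 0.065 0.023]
727
scene 359 [ 0.5532 -0.155   0.0714] [0.067 0.067 0.023]
786
```

play_rows(turn=[[0, 0.05, 0], [0, 0.05, 0], [0, 0.05, 0], [0, 0.05, 0], [0, 0.05, 0], [0, 0.05, 0], [0, 0.05, 0], [0, 0.05, 0], [0, 0, 0], [0, 0, 0]], offset=[[0, 0, 0], [0, 0, 0], [0, 0, 0], [0, 0, 0], [0, 0, 0], [0, 0, 0], [0, 0, 0], [0, 0, 0], [0.2, 0, -0.05], [0.2, 0, -0.05]], gripper=[-1, -1, -1, 0, 0, 0, 0, 0, 1, 1])

```text
clock: 51.8
eef_pos: [0.5407, -0.0492, 0.2795]
ee_rot: [0.678, 0.735, -0.0, -0.001]
force: [0.7, 0.7, -0.6]
grip_width: 0.0144
gripper_force: 0.0
```

play_rows(turn=[[0, 0, 0], [0, 0, 0], [0, 0, 0], [0, 0, 0], [0, 0, 0], [0, 0, 0], [0, 0, 0], [0, 0, 0], [0, 0, 0], [0, 0, 0]], offset=[[0.2, 0, -0.1], [0.2, 0, 0], [0.15, 0, 0], [0, 0, 0], [0, 0, 0], [0, 0, 0], [0, 0, 0], [0, 0, 0], [0, 0, 0], [0, 0, 0]], gripper=[1, 1, 1, 1, 1, 1, 1, 1, 1, 1])

```text
clock: 52.8
eef_pos: [0.5318, 0.0631, 0.2994]
ee_rot: [0.674, 0.738, -0.0, -0.0]
force: [0.8, -0.0, 0.3]
grip_width: 0.0003
gripper_force: 0.0
```

Run:
```python
from h import *
o,T=state();print(o["q"].round(2),T[:3,2].round(3));print(tip(),door())
c,W,_=wrist();f=c["frame"][:,:,::-1].astype(float);f=(255*(f/255)**.5).astype(np.uint8)
t=camera("top")["frame"][:,:,::-1]
cv2.imwrite("pics/w11.png",np.hstack([cv2.resize(f,(533,400)),cv2.resize(t[200:400,140:273],(266,400))]))
```

```text
[-0.65  0.22  0.54  1.65 -0.12  1.3   0.  ] [-0.  0. -1.]
[0.53182547 0.06309569 0.34342097] None
```

View pics/w11.png

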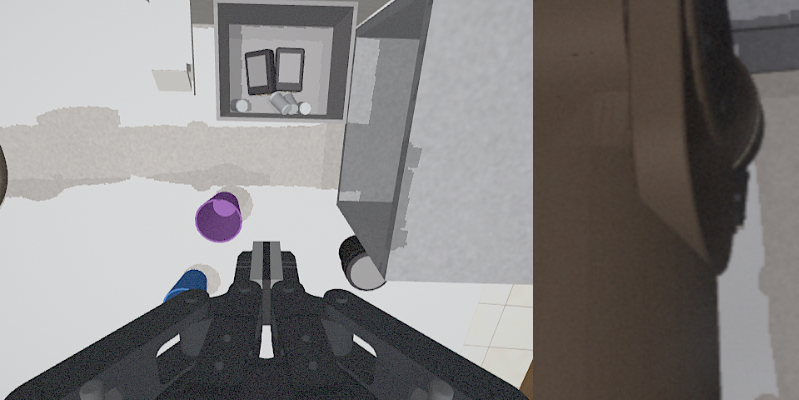

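play_rows(turn=[[0, 0, 0], [0, 0, 0], [0, 0, 0], [0, 0, 0], [0, 0, 0], [0, 0, 0], [0, 0, 0], [0, 0, 0], [0, 0, 0], [0, 0, 0]], offset=[[0.2, -0.022, 0], [0.2, -0.022, 0], [0.2, -0.022, 0], [0.2, -0.022, 0], [0.2, -0.022, 0], [0.2, -0.022, 0], [0, 0, 0], [0, 0, 0], [0, 0, 0], [0, 0, 0]], gripper=[1, 1, 1, 1, 1, 1, 1, 1, 1, 1])

```text
clock: 53.95
eef_pos: [0.4843, 0.2986, 0.2997]
ee_rot: [0.675, 0.738, 0.0, 0.0]
force: [-0.1, -1.0, 1.2]
grip_width: -0.0002
gripper_force: 0.0
```

Run:
```python
from h import *
d=door();print(d);got([.484,.30,.17]);c,W,_=wrist()
th=1.54;u=-np.cos(th)*ey-np.sin(th)*ex;n=np.cos(th)*ex-np.sin(th)*ey
print("tip u,n",(tip()-H)@u,(tip()-H)@n)
m=(abs(W[...,2]-.2205)<.006);A=(W[m]-H)@u;B=(W[m]-H)@n;k=(A>0.02)&(A<.3)&(abs(B)<.08)
print("door in wrist view u,n",np.percentile(A[k],[1,99]),np.percentile(B[k],[1,99]))
c=camera("top");W=pts(c);F=c["frame"].astype(int);o=ray
m=(abs(W[...,0]-.552)<.015)&(abs(W[...,1]+.156)<.015);print("cup inside z",np.percentile(W[m][:,2],[2,50,98]),F[m].max())
```

```text
(np.int64(1160), np.float32(1.5663621), array([-0.24817612, -0.00124434]), array([-0.00122101,  0.01548194]))
tip units [ 0.006 -0.001  0.868] z yaw(y-axis) 5.1 tip [0.4843 0.2987 0.3437]
tip u,n 0.14734597432400734 -0.07400413526519098
door in wrist view u,n [0.02196343 0.24519955] [-0.02441701 -0.00544882]
cup inside z [0.00477678 0.00951831 0.0138051 ] 73
```

play_rows(turn=[[0, 0, 0], [0, 0, 0], [0, 0, 0], [0, 0, 0], [0, 0, 0], [0, 0, 0], [0, 0, 0], [0, 0, 0], [0, 0, -0.0286], [0, 0, -0.0286]], offset=[[0, 0, 0.2], [0, 0, 0.2], [0, 0, 0.2], [0, 0, 0.2], [0, 0, 0.068], [-0.07, 0, 0], [-0.07, 0, 0], [-0.06, 0, 0], [-0.045, -0.009, 0], [-0.045, -0.009, 0]], gripper=[1, 1, 1, 1, 1, 1, 1, 1, 1, 1])

```text
clock: 55.1
eef_pos: [0.4873, 0.2411, 0.1279]
ee_rot: [0.628, 0.778, 0.002, 0.0]
force: [-0.5, 1.5, -0.2]
grip_width: -0.0
gripper_force: 0.0
```

play_rows(turn=[[0, 0, -0.0286], [0, 0, -0.0286], [0, 0, -0.0286], [0, 0, -0.0286], [0, 0, -0.0286], [0, 0, -0.0286], [0, 0, -0.0286], [0, 0, -0.0286], [0, 0, -0.0286], [0, 0, -0.0286]], offset=[[-0.045, -0.009, 0], [-0.045, -0.009, 0], [-0.045, -0.009, 0], [-0.045, -0.009, 0], [-0.045, -0.009, 0], [-0.045, -0.009, 0], [-0.045, -0.009, 0], [-0.045, -0.009, 0], [-0.045, -0.009, 0], [-0.045, -0.009, 0]], gripper=[1, 1, 1, 1, 1, 1, 1, 1, 1, 1])

```text
clock: 56.1
eef_pos: [0.5123, 0.154, 0.1278]
ee_rot: [0.371, 0.929, 0.001, 0.001]
force: [0.2, 1.0, -1.2]
grip_width: 0.0
gripper_force: 0.0
```

Run:
```python
from h import *
d=door();print(d,state()[0]["q"].round(2),state()[0]["force"].round(1))
th=float(d[1]) if d else .85
u=-np.cos(th)*ey-np.sin(th)*ex;n=np.cos(th)*ex-np.sin(th)*ey;print("tip u,n",(tip()-H)@u,(tip()-H)@n,tip())
```

```text
(np.int64(486), np.float32(0.8694919), array([-0.19239903, -0.16580469]), array([-0.05545004, -0.049119  ])) [-0.58  0.35  0.25  1.89 -0.11  0.91  0.53] [ 1.2 -2.  -0.7]
tip u,n 0.14965250037803007 -0.0233044422248705 [0.51312368 0.15221783 0.17181436]
```

play_rows(turn=[[0, 0, -0.0286], [0, 0, -0.0286], [0, 0, -0.0286], [0, 0, -0.0286], [0, 0, -0.0286], [0, 0, -0.0286], [0, 0, -0.0286], [0, 0, -0.0286], [0, 0, -0.0286], [0, 0, -0.0286]], offset=[[-0.045, -0.009, 0], [-0.045, -0.009, 0], [-0.045, -0.009, 0], [-0.045, -0.009, 0], [-0.045, -0.009, 0], [-0.045, -0.009, 0], [-0.045, -0.009, 0], [-0.045, -0.009, 0], [-0.045, -0.009, 0], [-0.045, -0.009, 0]], gripper=[1, 1, 1, 1, 1, 1, 1, 1, 1, 1])

```text
clock: 57.15
eef_pos: [0.5783, 0.0974, 0.1265]
ee_rot: [0.081, 0.997, 0.0, -0.002]
force: [-4.0, 0.5, 0.0]
grip_width: -0.0003
gripper_force: 0.0
```

Run:
```python
from h import *
d=door();o,T=state();print(d,o["force"].round(1),np.degrees(np.arctan2(T[1,1],T[0,1])))
print("tip a,b",loc(tip()))
```

```text
(np.int64(323), np.float32(0.31423804), array([-0.0780613, -0.2402411]), array([-0.04570126, -0.16749194])) [ 1.6 -0.3  1.1] 80.91209711722267
tip a,b [-0.06467937 -0.13879044]
```

play_rows(turn=[[0, 0, -0.026], [0, 0, -0.026], [0, 0, -0.026], [0, 0, -0.026], [0, 0, 0], [0, 0, 0], [0, 0, 0], [0, 0, 0], [0, 0, 0], [0, 0, 0]], offset=[[-0.045, -0.009, 0], [-0.045, -0.009, 0], [-0.045, -0.009, 0], [-0.045, -0.005, 0], [-0.015, 0, 0], [-0.01, 0, 0], [0, 0, 0], [0, 0, 0], [0, 0, 0], [0, 0, 0]], gripper=[1, 1, 1, 1, 1, 1, 1, 1, 1, 1])

```text
clock: 58.2
eef_pos: [0.6194, 0.0882, 0.126]
ee_rot: [-0.026, 1.0, -0.0, -0.001]
force: [-5.8, -0.8, -0.7]
grip_width: 0.0001
gripper_force: 0.0
```

Run:
```python
from h import *
d=door();o,T=state();print(d,o["force"].round(1),np.degrees(np.arctan2(T[1,1],T[0,1])))
print("tip a,b",loc(tip()))
```

```text
(np.int64(226), np.float32(0.07592161), array([-0.01456017, -0.24991953]), array([-0.0010183 , -0.17947946])) [-6.4 -0.9  0.4] 93.0191541337579
tip a,b [-0.02700389 -0.14893659]
```

play_rows(turn=[[0, 0, 0], [0, 0, 0], [0, 0, 0], [0, 0, 0], [0, 0, 0], [0, 0, 0], [0, 0, 0], [0, 0, 0], [0, 0, 0], [0, 0, 0]], offset=[[-0.01, 0, 0], [-0.01, 0, 0], [-0.01, 0, 0], [0, 0, 0], [0, 0, 0], [0, 0, 0], [0, 0, 0], [0, 0, 0], [0, 0, 0], [0, 0, 0]], gripper=[1, 1, 1, 1, 1, 1, 1, 1, 1, 1])

```text
clock: 59.25
eef_pos: [0.6184, 0.0883, 0.1234]
ee_rot: [-0.027, 1.0, -0.001, -0.008]
force: [-24.5, -0.7, -0.2]
grip_width: 0.0003
gripper_force: 0.0
```

Run:
```python
from h import *
d=door();o,T=state();print(d,o["force"].round(1));print("tip a,b",loc(tip()))
```

```text
(np.int64(225), np.float32(0.07177706), array([-0.01431482, -0.25009678]), array([-0.00112637, -0.17961485])) [-24.9  -2.4   0.1]
tip a,b [-0.02732914 -0.14871929]
```

play_rows(turn=[[0, 0, 0], [0, 0, 0], [0, 0, 0], [0, 0, 0], [0, 0, 0], [0, 0, 0], [0, 0, 0], [0, 0, 0], [0, 0, 0], [0, 0, 0]], offset=[[0.05, 0, 0], [0.1, 0, 0], [0.15, 0, 0], [0.1, 0, -0.1], [0, 0, -0.2], [0, 0, -0.2], [0, 0, -0.2], [0.2, 0, 0], [0.2, 0, 0], [0.2, 0, 0]], gripper=[1, 1, 1, 1, 1, 1, 1, 1, 1, 1])

```text
clock: 60.3
eef_pos: [0.4265, 0.0776, 0.2667]
ee_rot: [-0.026, 1.0, 0.0, 0.001]
force: [0.0, -0.2, 0.1]
grip_width: 0.0001
gripper_force: 0.0
```

play_rows(turn=[[0, 0, 0], [0, 0, 0], [0, 0, 0], [0, 0, 0], [0, 0, 0], [0, 0, 0], [0, 0, 0], [0, 0, 0], [0, 0, 0], [0, 0, 0]], offset=[[0, 0.2, 0], [0, 0.2, 0], [0, 0.2, 0], [0, 0.2, 0], [0, 0.2, 0], [0, 0, 0], [0, 0, 0], [0, 0, 0], [0, 0, 0], [0, 0, 0]], gripper=[1, 1, 1, 1, 1, 1, 1, 1, 1, 1])

```text
clock: 61.3
eef_pos: [0.4168, 0.2765, 0.2661]
ee_rot: [-0.027, 1.0, 0.0, 0.0]
force: [-0.1, -0.6, 1.3]
grip_width: 0.0002
gripper_force: 0.0
```

Run:
```python
from h import *
print(door(),tip())
c=camera("top");s=camera("scene")
cv2.imwrite("pics/f.png",np.hstack([cv2.resize(c["frame"][90:370,130:530,::-1],(400,280)),cv2.resize(s["frame"][100:380,100:500,::-1],(400,280))]))
W=pts(c);a=(W-H)@ex;b=(W-H)@ey
m=(abs(W[...,2]-.2205)<.005)&(b<-.15)&(b>-.245)&(abs(a)<.1);print("top front edge a",np.percentile(a[m],.5))
for n,cc in(("top",c),("scene",s)):
    W=pts(cc);a=(W-H)@ex;b=(W-H)@ey;m=(a<-.036)&(a>-.09)&(W[...,2]>.15)&(W[...,2]<.23)&(b<-.1)&(b>-.3)
    t=m&(W[...,2]>.203);print(n,"handle",a[t].mean(),b[t].mean())
    Z=W[...,2];m=(Z>.06)&(Z<.085)&(abs(W[...,0]-.55)<.06)&(abs(W[...,1]+.157)<.06);p=W[m];print("cup",((p.min(0)+p.max(0))/2).round(4),(p.max(0)-p.min(0)).round(3))
```

```text
(np.int64(1010), np.float32(-3.2262007e-05), array([-0.01452618, -0.24964392]), array([-0.0010318 , -0.00282628])) [0.41667513 0.27668153 0.31008621]
top front edge a -0.01431626498071514
top handle -0.048993428980177396 -0.2053300663278279
cup [ 0.5517 -0.1572  0.0719] [0.067 0.065 0.024]
scene handle -0.04700823487710111 -0.2056797258768404
cup [ 0.5522 -0.1555  0.0711] [0.069 0.069 0.022]
```

View pics/f.png

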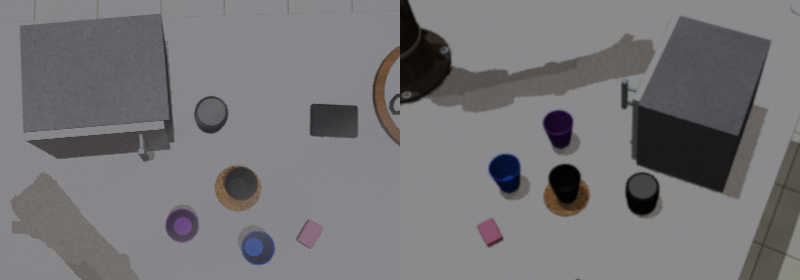

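Door angle reads 0, the cup stands empty and centred on the coaster, and there are no stray cells or packs on the desk. The robot touches nothing, so I am handing in.

```bash
python3 -c "
from plant import manip
print(manip.finish_job())"
```

```text
the job is handed in; nothing more can be done
None
```

I handed the job in after about 61 s of robot time: two packs and the four cells I could see are in the bin, the empty cup stands upright in the middle of its coaster, and the door is fully shut; the catch being up again is inferred from the shutting push, as it is hidden with the door shut.

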